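# Clear the fridge caddy and pack the banchan dishes

## Robot

A 6-joint arm with a two-finger parallel gripper is mounted at the origin on the work surface. World frame = base frame: x ahead of the robot, y to its left, z up, the work surface at z = 0. Lengths are in m, angles in degrees, forces in N, time in s.
With the tool pointing down it reaches from about 0.375 to 0.9 m from the base axis. Payload 3.1 kg.
Tool frame: the origin (TCP) lies at the very end of the fingers, on their centre line; the grasp point (between the pads) lies 19 mm behind it (arm.pinch_z is the distance from the TCP to the grasp point, in m); y points along the fingers, z is the direction in which the jaws open and shut, and the axes are right-handed (so a half turn about y gives the same grasp; the last joint's range is limited). The gripper opens to 85 mm and grips with 20 to 120 N. Pads are 22 mm wide; open, the fingers measure 114 mm over their backs; the gripper's body (76 mm by 85 mm) begins 54 mm behind the grasp point. The pads swing forward as they close: fully open they stand 13 mm farther back than shut.
Start: joints at [66.091, 30.224, 82.088, -0, 67.689, -10.227], TCP at [0.148, 0.607, 0.231] pointing down, gripper open.
Joint ranges: [-176.69, 176.69], [-43.24, 126.21], [12.49, 139.97], [-82, 262], [0, 151.66], [-163.58, 163.58]. Speed limits (degrees/s): [159.86, 159.86, 180, 180, 180, 180].

## Interface

Orientations are given as [roll, pitch, yaw] about the fixed x, y, z axes, in that order (R = Rz(yaw) Ry(pitch) Rx(roll)).
In Python, from rig import arm gives the robot as it stands.
- The arm moves only by the tool drive_tool, never from a script. Its argument "targets" is a list that holds one entry, the list of rows, each a list of 7 numbers: the shift along the tool's x, y, z in cm, then the turn, a rotation vector about the tool's x, y, z in rad, then the opening, from 0 (shut) to 1 (fully open). A call has 1 to 20 rows; each row is the pose to reach, as a shift and turn from the pose commanded when the call began, along the tool's axes at that moment; what a row does not reach only later rows make up. A row lasts 1/10 s, in which the tool goes at most 50 mm and 8.59 degrees, less where a joint would pass 70% of its speed; a pose out of reach is approached as far as the arm can. A call with a gripper value outside its range is refused whole. The fingers move at their own pace and stop on an object; "squeeze" is the grip in N (left out, the last holds). Time passes only in rows, so rows that repeat a pose let the fingers close. It gives the time, the measured TCP pose, the force and the opening at its end, in the units of the state.
- arm.observe(): the state, without advancing time (a new reading comes with each control period).
- arm.capture(name): name is "scene" or "side" or "wrist"; returns a dict with "color" (400x640x3 uint8, red, green, blue), "depth" (400x640 float32, m along the optical axis (not along the pixel's ray), 0 where there is no reading), "camera_matrix" (3x3 intrinsics, pixels), "R" (3x3) and "t" (3): a world point X has camera coordinates R X + t. Camera axes: x right, y down, z forward; pixel columns grow to the right and rows downward; lengths in m; the calibration is good to about 2 mm. A picture is of the moment at which its call begins.
- arm.job_done(): hands the job in, once; it reports no verdict.
Trained networks look in a picture, given as the dict that the camera call returned (one of the last four; its "shot" number tells which), for a name from the list of things; names that differ only in an ending like _2 or _b are one class to them, and where a whole thing is asked for, a point or a joint stands for the part that bears it (a point fixed in the world has none). Each returns a list of dicts, best first, with "score" (0 to 1); they miss things now and then, are a little off and sometimes report something else, mostly with a low value. They report only what shows in the picture. A call takes as long as a camera call. They do not tell look-alikes from the thing itself.
- arm.cut_out(picture, query): "region" (400x640 bool, what is visible of it) and "rect" ([left, top, right, bottom] in pixels, round what is visible of it).
The state is a dict: "clock": time; "qpos": joint angles; "qd": joint speeds; "joint_torque": joint torques, N m; "tool_pos": TCP position; "tool_rot": TCP orientation; "wrist_force": force on the tool from outside, world axes, zero at the start; "ft_torque": the same for the moment, N m; "opening": finger opening in m.
Only numpy, scipy, OpenCV 4.12 (cv2) and the standard library are available. Lean on these libraries where they do the work, as an engineer would, in place of code of your own. Each camera call takes 0.05 s, during which the arm holds its last target.

## Task

The fridge caddy is blocked: first lay the steel spoon across the two bars of the bamboo spoon rest, then lift the strapped lid stack out and lay it flat on the grey board. Then pack the big and the small blue-lidded glass dish into the caddy beside the one already in it, turned so that all three stand flat on its floor; keep the glass dishes upright and set them down without dropping them. Leave the yellow-lidded dish, the bottle and the cup where they are.

Things in the scene. Friction and masses are not known exactly. Their poses are not given: they have to be found in the camera images.
- caddy: White plastic fridge caddy (open tray), fixed, any yaw. mm: outside 230 (x) x 160 (y), rim 42 high; walls and floor 4 thick; a finger lip 12 x 70 out of each short end below the rim. Origin centre of underside, z up. Fits three dishes: the big one across one half (long side along y), two small ones side by side in the other (long sides along x). Dish lids stand above the rim and may overhang it.
- packed_dish: Glass dish, blue snap lid (mm): lid outline 110 (x) x 75 (y), its underside 46 up, its top 58 up; glass 6 inside that outline (10 in its lowest 22). Grip bar on top 16 wide (y), 50 long (x), from 58 to 80 up. Origin centre of underside, z up. 0.36 kg. Already in the caddy, near (58, 40) mm in the caddy's frame, long side along its x; it stays in the caddy.
- small_dish: Glass dish, blue snap lid (mm): lid outline 110 (x) x 75 (y), its underside 46 up, its top 58 up; glass 6 inside that outline (10 in its lowest 22). Grip bar on top 16 wide (y), 50 long (x), from 58 to 80 up. Origin centre of underside, z up. 0.36 kg. Starts on the worktop (z = 0).
- big_dish: Glass dish, blue snap lid (mm): lid outline 150 (x) x 110 (y), its underside 46 up, its top 58 up; glass 6 inside that outline (10 in its lowest 22). Grip bar on top 16 wide (y), 60 long (x), from 58 to 80 up. Origin centre of underside, z up. 0.62 kg. Starts on the worktop (z = 0).
- yellow_dish: Glass dish, yellow snap lid (mm): lid outline 110 (x) x 75 (y), its underside 46 up, its top 58 up; glass 6 inside that outline (10 in its lowest 22). Grip bar on top 16 wide (y), 50 long (x), from 58 to 80 up. Origin centre of underside, z up. 0.36 kg. Bystander on the worktop to the robot's right.
- lid_stack: Three nested teal hard silicone lids strapped into one solid piece, mm: 100 (x) x 66 (y) x 13.5 high, with a grip bar on top 14 wide (y), 48 long (x), from 13.5 to 28.5 up. Origin centre of underside, z up. 0.16 kg. Starts flat on the caddy's floor in the caddy's -x half, below the spoon.
- spoon: Steel spoon, 215 mm, 0.055 kg. Origin on the underside at its balance point; x along the handle to the bowl, z up. mm: handle a flat bar 10 wide (y), 5 thick, from x = -121 to 55; round bowl 43 across, 9 high, centred at x = 72.5, underside level with the handle's. Starts bridging the caddy's long rims (42 up), above the lid stack, whose grip bar ends about 9 below it.
- spoon_rest: Bamboo spoon rest, fixed, mm: slab 160 (x) x 76 (y) x 6 with two cross bars along y, 12 wide, at x = -40 and 40, tops 20 up, their outer ends (|y| 29 to 38) raised to 28. The spoon lies on both bars along x, bowl either way, balance point between the bars. Origin centre of underside, z up.
- board: Small grey melamine board, fixed, 160 (x) x 110 (y) mm, 15 thick; origin centre of underside, so its top is 15 mm up.
- soy_bottle: Brown soy sauce bottle, diameter 58, 155 mm high, standing; origin centre of underside. Bystander.
- steel_cup: Steel cup, rim diameter 68, 75 mm high, standing; origin centre of underside. Bystander.
Things that resemble listed ones, but are neither listed nor needed, are in the scene too. Of the things that look like the lid_stack, take the one that is farthest to the robot's right at the start. There is more than one size of the spoon; the job needs the smaller.

How it is judged:
By the outcome, as a careful person would: the job done as asked, in the order asked, and still so for the second after the job is handed in, with the robot touching nothing.
It also fails if it takes over 72 s, if anything falls off the work surface, if the arm or the gripper's body presses on something with over 40 N, if the wrist force passes 120 N, or if a joint passes its speed limit or range.

## Working session

There is one attempt and no reset: what is moved stays moved. The work goes in short steps, Python scripts to look and compute and a tool call to move; the robot and the scene stay as the last step left them, time stands still between calls to the robot, and variables do not carry over. Pictures are saved under pics/ and viewed, and the job is handed in when it is done.

Besides the shell and the picture viewer there is one more tool, called after "Call:" by a JSON object that holds its "fn" and its "kwargs". drive_tool: Moves the arm, as the interface text tells. Its arguments: {"type":"object","properties":{"targets":{"type":"array"},"squeeze":{"type":"number"}},"required":["targets"]}

```bash
ls; mkdir -p pics
python3 - <<'E'
from rig import arm
import cv2
print(arm.observe())
for n in ["scene","side","wrist"]:
    p=arm.capture(n); cv2.imwrite(f"pics/{n}0.png",p["color"][:,:,::-1]); print(n,p["shot"],p["camera_matrix"].tolist(),p["R"].round(3).tolist(),p["t"].round(3).tolist())
E
```

```text
pics
{'clock': 0.0, 'qpos': array([ 6.60903472e+01,  3.02784075e+01,  8.21582039e+01,  8.95740933e-05,
        6.76917194e+01, -1.02264423e+01]), 'qd': array([ 0.03902187, -0.04502596, -0.0121584 ,  0.01425135, -0.15266921,
       -0.05794341]), 'joint_torque': array([-8.19844945e-05, -4.42346549e+01, -1.78030050e+01, -5.15748127e-05,
        8.20201007e-03,  1.36600482e-05]), 'tool_pos': array([0.14750135, 0.60657961, 0.23032955]), 'tool_rot': array([-9.01262774e+01,  2.28651725e-02, -1.36832699e+01]), 'wrist_force': array([-0.36883082, -0.38589742,  0.14612173]), 'ft_torque': array([-0.0195447 , -0.01698168, -0.04267283]), 'opening': 0.08537491543392198}
scene 1 [[446.51234281145827, 0.0, 323.6046706377911], [0.0, 446.51234281145827, 204.43045936377789], [0.0, 0.0, 1.0]] [[-0.804, 0.595, -0.015], [0.355, 0.459, -0.814], [-0.477, -0.66, -0.581]] [0.388, -0.185, 1.712]
side 2 [[370.13086481947664, 0.0, 321.63519611701986], [0.0, 370.13086481947664, 204.1980148657142], [0.0, 0.0, 1.0]] [[-0.944, -0.329, 0.014], [-0.249, 0.684, -0.686], [0.216, -0.651, -0.728]] [0.531, 0.134, 1.208]
wrist 3 [[306.52683160187036, 0.0, 320.95835074147743], [0.0, 306.52683160187036, 196.79880617805847], [0.0, 0.0, 1.0]] [[0.236, 0.972, -0.001], [0.925, -0.225, 0.307], [0.298, -0.074, -0.952]] [-0.623, -0.04, 0.38]
```

View pics/scene0.png

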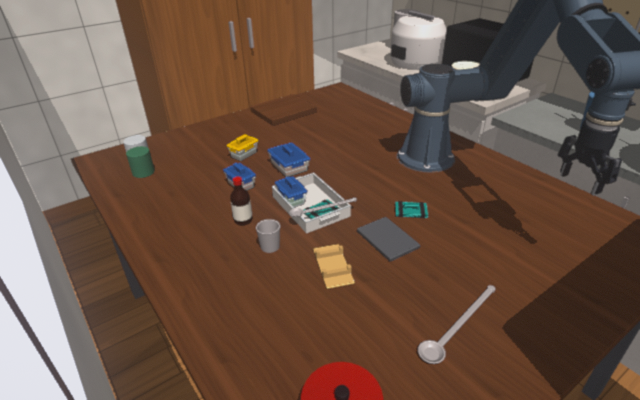

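View pics/side0.png

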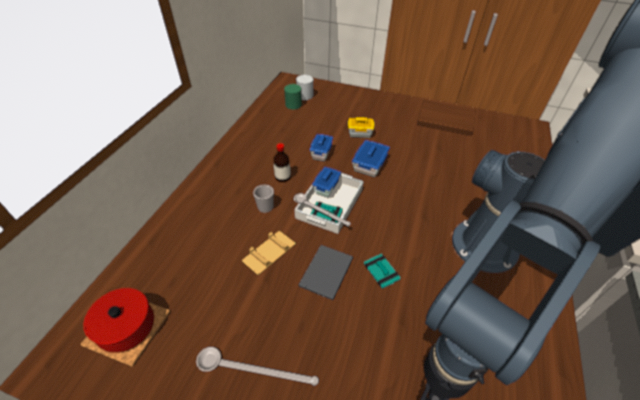

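View pics/wrist0.png

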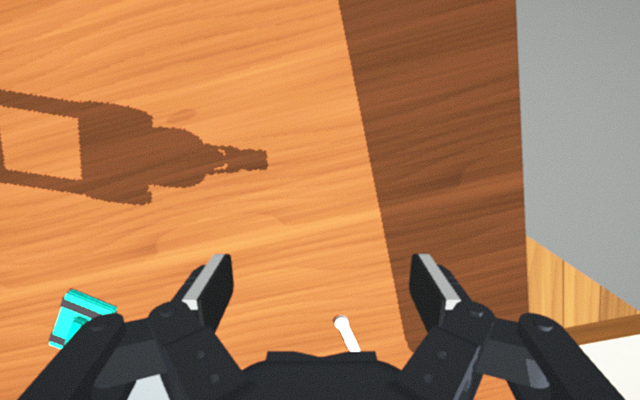

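The scene view has the caddy at (311,200) with the small spoon over it and the teal lids inside at (322,208). A look-alike lid lies on the table at (411,209), and the big ladle is at (460,325). The dishes are yellow (242,146), big blue (289,158), small blue (240,176) and packed (291,190). The board is at (388,238), the rest (333,265), the cup (268,235) and the bottle (241,202).

```bash
cat > h.py <<'E'
import numpy as np, cv2
from rig import arm
def cloud(p, mask=None):
    K=p["camera_matrix"]; d=p["depth"]
    v,u=np.mgrid[:400,:640]
    m=d>0
    if mask is not None: m&=mask
    u=u[m];v=v[m];z=d[m]
    c=np.stack([(u-K[0,2])/K[0,0]*z,(v-K[1,2])/K[1,1]*z,z],1)
    return (c-p["t"])@p["R"], np.stack([u,v],1)
def proj(p,X):
    c=np.atleast_2d(X)@p["R"].T+p["t"]; q=c@p["camera_matrix"].T
    return q[:,:2]/q[:,2:]
def save(p,name,crop=None,scale=1):
    im=p["color"][:,:,::-1]
    if crop: x0,y0,x1,y1=crop; im=im[y0:y1,x0:x1]
    if scale!=1: im=cv2.resize(im,None,fx=scale,fy=scale,interpolation=cv2.INTER_CUBIC)
    cv2.imwrite(f"pics/{name}.png",im)
def rect(P):
    r=cv2.minAreaRect((P[:,:2]*1000).astype(np.float32)); return r
E
python3 - <<'E'
from h import *
names="caddy packed_dish lid_stack spoon spoon_rest board soy_bottle steel_cup".split()
for n in ["scene","side"]:
    p=arm.capture(n)
    X,uv=cloud(p); w=X[(abs(X[:,2])<0.02)&(X[:,0]>0)&(X[:,0]<.9)]; print(n,'table z',np.median(w[:,2]), 'campos',-p["R"].T@p["t"])
    for q in names:
        for r in arm.cut_out(p,q)[:5]:
            P,_=cloud(p,r["region"])
            if len(P)<5: continue
            P=P[P[:,2]>.0]
            if len(P)<5: print(q,'flat',r["rect"]);continue
            m=np.median(P,0)
            top=np.percentile(P[:,2],95)
            T=P[P[:,2]>top-.012]
            R=rect(T)
            print(q,round(r["score"],2),np.round(r["rect"]).tolist(),len(P),'med',m.round(3),'top',round(top,3),'rect',np.round(R[0],0),np.round(R[1],0),round(R[2],1))
    save(p,n+"_crop",(200,120,460,300) if n=="scene" else (230,90,430,300),3 if n=="scene" else 2.8)
E
```

```text
scene table z -0.0015848574120651071 campos [1.1947198  0.98356688 0.84961726]
caddy 0.96 [270.0, 173.0, 352.0, 233.0] 1687 med [0.509 0.002 0.017] top 0.04 rect [537.  -3.] [255. 170.] 83.9
packed_dish 0.79 [273.0, 177.0, 309.0, 208.0] 634 med [ 0.576 -0.04   0.059] top 0.08 rect [569. -63.] [54. 17.] 86.0
lid_stack 0.74 [395.0, 203.0, 424.0, 219.0] 483 med [0.304 0.222 0.011] top 0.026 rect [300. 218.] [67. 91.] 46.1
lid_stack 0.55 [306.0, 195.0, 338.0, 223.0] 307 med [0.536 0.055 0.016] top 0.041 rect [552.  76.] [99. 54.] 16.9
lid_stack 0.23 [257.0, 216.0, 281.0, 253.0] 660 med [0.747 0.103 0.05 ] top 0.073 rect [743.  90.] [68. 65.] 28.9
lid_stack 0.22 [228.0, 136.0, 259.0, 160.0] 539 med [ 0.554 -0.424  0.051] top 0.075 rect [ 544. -440.] [58. 24.] 22.0
spoon 0.6 [289.0, 197.0, 359.0, 215.0] 274 med [0.572 0.068 0.044] top 0.049 rect [536.  65.] [ 50. 217.] 79.0
spoon 0.58 [417.0, 288.0, 497.0, 366.0] 987 med [0.613 0.611 0.005] top 0.011 rect [527. 595.] [310.  59.] 13.2
spoon_rest 0.79 [314.0, 246.0, 350.0, 289.0] 1144 med [0.654 0.275 0.005] top 0.022 rect [649. 265.] [98. 7
[... 1111 characters left out ...]
[46. 91.] 27.8
spoon 0.94 [194.0, 349.0, 318.0, 386.0] 1113 med [0.58  0.607 0.007] top 0.013 rect [525. 613.] [309.  63.] 3.5
spoon 0.52 [294.0, 194.0, 347.0, 227.0] 253 med [0.564 0.068 0.047] top 0.051 rect [541.  81.] [ 42. 218.] 70.3
spoon_rest 0.78 [242.0, 232.0, 292.0, 274.0] 1049 med [0.649 0.269 0.007] top 0.023 rect [647. 265.] [93. 76.] 67.5
spoon_rest 0.71 [309.0, 135.0, 334.0, 159.0] 402 med [ 0.649 -0.227  0.057] top 0.078 rect [ 654. -253.] [15. 46.] 2.5
board 0.59 [298.0, 248.0, 351.0, 300.0] 1718 med [0.452 0.282 0.015] top 0.018 rect [453. 273.] [163. 111.] 85.1
steel_cup 0.98 [255.0, 186.0, 274.0, 213.0] 432 med [0.742 0.096 0.051] top 0.075 rect [743.  89.] [61. 71.] 26.8
```

View pics/scene_crop.png

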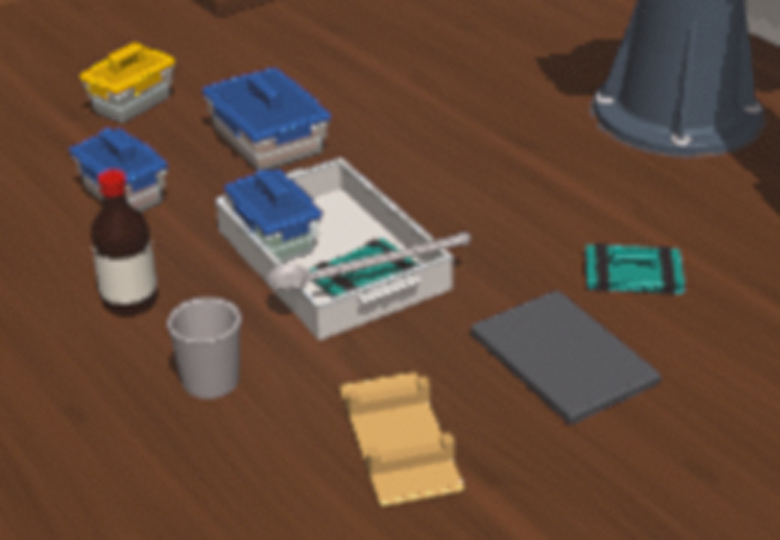

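View pics/side_crop.png

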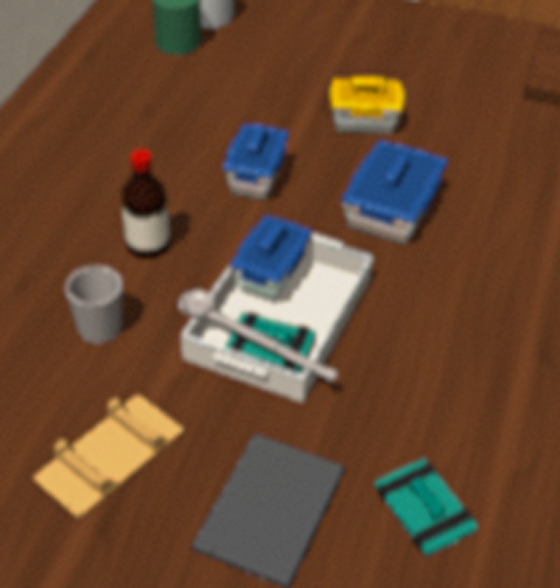

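The lid stack in the caddy (y≈0.06) is farther to the robot's right than the look-alike (y≈0.22), so it is the one to take. The small spoon is the one on the caddy; the ladle at y≈0.6 is the large one. I'll fly over the caddy for a close look with the wrist camera.

```bash
cat >> h.py <<'E'
from scipy.spatial.transform import Rotation as Rn
def goto(*tg):
    """print rows from the current pose to (x,y,z,yawdeg) tool-down poses (tilt corrected)"""
    s=arm.observe(); p0=s["tool_pos"]; R0=Rn.from_euler("xyz",s["tool_rot"],degrees=True)
    for x,y,z,yaw in tg:
        Rt=Rn.from_euler("xyz",[-90,0,yaw],degrees=True)
        d=R0.inv().apply(np.array([x,y,z])-p0)*100; r=(R0.inv()*Rt).as_rotvec()
        q=np.degrees(np.arctan2(y,x))-90-yaw
        print("to",(x,y,z,yaw),"row",(np.round(d,2)+0).tolist()+(np.round(r,3)+0).tolist(),"q6~%.0f"%q, "rows~%.0f"%max(np.linalg.norm(d)/5,np.degrees(np.linalg.norm(r))/8.59), "radius %.3f"%np.hypot(x,y))
def st():
    s=arm.observe(); print("t",round(s["clock"],2),"pos",s["tool_pos"].round(4),"rot",s["tool_rot"].round(2),"F",s["wrist_force"].round(2),"open",round(s["opening"],4),"q",s["qpos"].round(1))
E
python3 - <<'E'
from h import *
st(); goto((.50,.0,.27,-13.7))
E
```

```text
t 1.05 pos [0.1478 0.6072 0.2313] rot [-90.    -0.   -13.68] F [-0.03 -0.03 -0.19] open 0.0855 q [ 66.1  30.2  82.1  -0.   67.7 -10.2]
to (0.5, 0.0, 0.27, -13.7) row [48.59, -3.87, -50.67, 0.0, 0.0, 0.0] q6~-76 rows~14 radius 0.500
```

Call:
{"fn": "drive_tool", "kwargs": {"targets": [[[48.6,-3.9,-50.7,0,0,0,1],[48.6,-3.9,-50.7,0,0,0,1],[48.6,-3.9,-50.7,0,0,0,1],[48.6,-3.9,-50.7,0,0,0,1],[48.6,-3.9,-50.7,0,0,0,1],[48.6,-3.9,-50.7,0,0,0,1],[48.6,-3.9,-50.7,0,0,0,1],[48.6,-3.9,-50.7,0,0,0,1],[48.6,-3.9,-50.7,0,0,0,1],[48.6,-3.9,-50.7,0,0,0,1],[48.6,-3.9,-50.7,0,0,0,1],[48.6,-3.9,-50.7,0,0,0,1],[48.6,-3.9,-50.7,0,0,0,1],[48.6,-3.9,-50.7,0,0,0,1],[48.6,-3.9,-50.7,0,0,0,1],[48.6,-3.9,-50.7,0,0,0,1],[48.6,-3.9,-50.7,0,0,0,1],[48.6,-3.9,-50.7,0,0,0,1]]]}}

```text
clock: 2.85
tool_pos: [0.4989, 0.0012, 0.2702]
tool_rot: [-90.0, 0.1, -13.6]
wrist_force: [0.7, -0.0, 0.7]
opening: 0.0858
```

Run:
```python
from h import *
st()
p=arm.capture("wrist"); save(p,"wrist1"); np.savez("w1.npz",**{k:v for k,v in p.items()})
for q in ["caddy","packed_dish","lid_stack","spoon","spoon_rest","board","big_dish"]:
    for r in arm.cut_out(p,q)[:6]:
        P,_=cloud(p,r["region"])
        P=P[P[:,2]>.0]
        if len(P)<5: continue
        top=np.percentile(P[:,2],97)
        T=P[P[:,2]>top-.012]; R=rect(T)
        print(q,round(r["score"],2),np.round(r["rect"]).tolist(),len(P),'med',np.median(P,0).round(3),'top',round(top,3),'rect',np.round(R[0],0),np.round(R[1],0),round(R[2],1))
```

```text
t 2.85 pos [0.4989 0.0012 0.2702] rot [-8.998e+01  8.000e-02 -1.357e+01] F [ 0.72 -0.01  0.73] open 0.0858 q [-12.7  17.7  97.    0.   65.3 -89.2]
caddy 0.88 [217.0, 113.0, 422.0, 251.0] 14231 med [ 0.514 -0.008  0.005] top 0.043 rect [534.  -9.] [254. 161.] 84.7
packed_dish 0.76 [236.0, 195.0, 326.0, 260.0] 4822 med [ 0.56  -0.066  0.062] top 0.084 rect [566. -69.] [50. 16.] 83.2
lid_stack 0.76 [327.0, 132.0, 390.0, 214.0] 3554 med [0.52  0.043 0.018] top 0.033 rect [526.  54.] [35. 77.] 87.1
spoon 0.81 [366.0, 90.0, 399.0, 264.0] 2048 med [0.556 0.068 0.047] top 0.051 rect [536.  67.] [ 41. 218.] 78.5
spoon_rest 0.71 [461.0, 185.0, 590.0, 252.0] 5820 med [0.644 0.26  0.007] top 0.028 rect [647. 261.] [94. 77.] 67.3
board 0.88 [461.0, 11.0, 601.0, 129.0] 13266 med [0.448 0.269 0.015] top 0.017 rect [452. 270.] [161. 110.] 85.0
board 0.65 [219.0, 112.0, 423.0, 252.0] 14317 med [ 0.514 -0.007  0.005] top 0.043 rect [534.  -8.] [254. 161.] 84.7
board 0.3 [362.0, 88.0, 396.0, 262.0] 1876 med [0.564 0.066 0.047] top 0.051 rect [537.  65.] [ 41. 219.] 79.5
big_dish 0.23 [289.0, 304.0, 330.0, 355.0] 1867 med [ 0.72  -0.066  0.06 ] top 0.1 rect [612. -27.] [ 48. 252.] 70.3
```

View pics/wrist1.png

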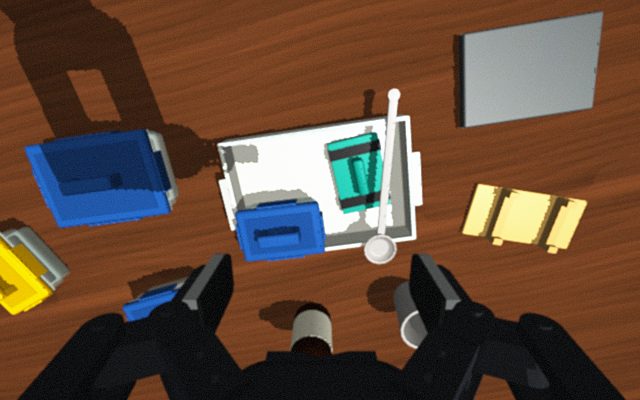

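The wrist view is clear: the spoon runs from (394,92) to its bowl at (380,248) and the lid is at (357,172). The packed dish is at (281,230), the board at (530,70), the rest at (525,218), and the big dish at (105,178). Next I'll fit accurate poses.

Run:
```python
from h import *
st()
p=arm.capture("wrist"); np.savez("w1.npz",**{k:v for k,v in p.items()})
X,uv=cloud(p)
t=X[(abs(X[:,2])<.01)]; print("table",np.median(t[:,2]),len(t))
def best(q,sel=lambda P:True):
    for r in arm.cut_out(p,q):
        P,_=cloud(p,r["region"])
        if len(P)>200 and sel(P): return P
# spoon
P=best("spoon"); H=P[(P[:,2]>.041)&(P[:,2]<.056)]
c=cv2.fitLine((H[:,:2]).astype(np.float32),cv2.DIST_HUBER,0,.01,.01).ravel()
d=c[:2]; d=d*np.sign(d[0]); n=np.array([-d[1],d[0]])
s=H[:,:2]@d; w=(H[:,:2]-c[2:])@n
for k in range(3): # refine on handle only
    m=(s<np.percentile(s,97)-.05)&(abs(w)<.008)
    c=cv2.fitLine((H[m][:,:2]).astype(np.float32),cv2.DIST_HUBER,0,.001,.001).ravel(); d=c[:2]*np.sign(c[0]); n=np.array([-d[1],d[0]]); w=(H[:,:2]-c[2:])@n
    s=H[:,:2]@d
lo,hi=np.percentile(s,.3),np.percentile(s,99.7); print("spoon len",hi-lo,"ang",np.degrees(np.arctan2(d[1],d[0])),"z handle",np.median(H[m][:,2]), "width",np.percentile(w[m],98)-np.percentile(w[m],2))
a0=c[2:]-d*(c[2:]@d)
com=a0+d*((lo+.121+hi-.094)/2); print("balance pt",com.round(4),"ends",(a0+d*lo).round(4),(a0+d*hi).round(4))
# lid bar
L=best("lid_stack",lambda P:P[:,1].mean()<.15)
B=L[(L[:,2]>.027)&(L[:,2]<.037)]; print("bar",len(B),rect(B)); F=L[(L[:,2]>.012)&(L[:,2]<.022)]; print("lid",rect(F))
b=np.array(rect(B)[0])/1000; print("bar in spoon frame (mm)",(b-com)@d*1000,(b-com)@n*1000)
# all points in scene by height for caddy rim
C=X[(abs(X[:,2]-.042)<.006)&(X[:,0]>.4)&(X[:,0]<.66)&(X[:,1]>-.16)&(X[:,1]<.14)]
C=best("caddy"); C=C[(C[:,2]>.036)&(C[:,2]<.048)]; print("caddy rim",rect(C))
for q,zt in [("spoon_rest",.006),("spoon_rest",.02),("board",.015),("packed_dish",.080),("packed_dish",.058)]:
    P=best(q); T=P[abs(P[:,2]-zt)<.005]; print(q,zt,len(T),rect(T))
P=best("spoon_rest"); T=P[abs(P[:,2]-.02)<.004]; r=rect(T)
import collections
```

```text
t 3.25 pos [0.5    0.     0.2704] rot [-9.000e+01 -1.000e-02 -1.365e+01] F [-0.78  0.4   0.67] open 0.0857 q [-12.8  17.7  96.9   0.   65.3 -89.2]
table 6.79233950581361e-05 164389Traceback (most recent call last):
  File "<stdin>", line 12, in <module>
cv2.error: OpenCV(4.12.0) /io/opencv/modules/imgproc/src/linefit.cpp:50: error: (-215:Assertion failed) count > 0 in function 'fitLine2D_wods'
```

```bash
cat > fit.py <<'E'
from h import *
def load(p):
    out={}
    def best(q,sel=lambda P:True):
        for r in arm.cut_out(p,q):
            P,_=cloud(p,r["region"])
            if len(P)>200 and sel(P): return P
        print("none",q)
    return best
def spoonfit(P,zc,tol=.007):
    H=P[(P[:,2]>zc-tol)&(P[:,2]<zc+tol)]
    c=cv2.fitLine((H[:,:2]).astype(np.float32),cv2.DIST_HUBER,0,.001,.001).ravel()
    for k in range(4):
        d=c[:2]*np.sign(c[0]); n=np.array([-d[1],d[0]]); w=(H[:,:2]-c[2:])@n; s=H[:,:2]@d
        lo,hi=np.percentile(s[abs(w)<.03],[.3,99.7])
        wh=lambda a:np.ptp(w[(abs(s-a)<.012)&(abs(w)<.03)]) if ((abs(s-a)<.012)&(abs(w)<.03)).any() else 0
        bowlhi=wh(hi-.02)>wh(lo+.02)
        m=(abs(w)<.008)&((s<hi-.05) if bowlhi else (s>lo+.05))
        c=cv2.fitLine((H[m][:,:2]).astype(np.float32),cv2.DIST_HUBER,0,.001,.001).ravel()
    d=c[:2]*np.sign(c[0]); n=np.array([-d[1],d[0]]); s=H[:,:2]@d
    a0=c[2:]-d*(c[2:]@d)
    com=a0+d*((lo+.121+hi-.094)/2 if bowlhi else (lo+.094+hi-.121)/2)
    print("spoon len %.4f ang %.2f z %.4f bowlhi %s"%(hi-lo,np.degrees(np.arctan2(d[1],d[0])),np.median(H[m][:,2]),bowlhi),"balance",com.round(4),"ends",(a0+d*lo).round(4),(a0+d*hi).round(4))
    return com,d,n
E
python3 - <<'E'
from fit import *
st()
p=arm.capture("wrist"); best=load(p)
S=best("spoon",lambda P:np.ptp(P[:,0])<.3 and abs(np.median(P[:,2])-.047)<.01)
com,d,n=spoonfit(S,.047)
L=best("lid_stack",lambda P:P[:,1].mean()<.15)
B=L[(L[:,2]>.027)&(L[:,2]<.037)]; print("bar",len(B),rect(B)); F=L[(L[:,2]>.012)&(L[:,2]<.022)]; print("lid",rect(F))
b=np.array(rect(B)[0])/1000; print("bar in spoon frame (mm)",(b-com)@d*1000,(b-com)@n*1000)
C=best("caddy"); C=C[(C[:,2]>.036)&(C[:,2]<.048)]; print("caddy rim",rect(C))
P=best("spoon_rest",lambda P:np.median(P[:,2])<.03)
for zt in [.006,.02]: T=P[abs(P[:,2]-zt)<.005]; print("rest",zt,len(T),rect(T))
P=best("board",lambda P:P[:,1].mean()>.2); T=P[abs(P[:,2]-.015)<.004]; print("board",len(T),rect(T))
P=best("packed_dish")
for zt in [.084,.062]: T=P[abs(P[:,2]-zt)<.005]; print("packed",zt,len(T),rect(T))
E
```

```text
t 3.35 pos [ 5.001e-01 -2.000e-04  2.703e-01] rot [-90.    -0.   -13.67] F [-0.52 -0.18 -0.09] open 0.0856 q [-12.8  17.7  96.9  -0.   65.3 -89.2]
spoon len 0.2173 ang -15.05 z 0.0470 bowlhi True balance [0.5507 0.0681] ends [0.4327 0.0998] [0.6426 0.0434]
bar 396 ((527.7889404296875, 44.795467376708984), (14.004927635192871, 47.192745208740234), 89.85479736328125)
lid ((528.1698608398438, 44.89396286010742), (100.05430603027344, 68.42791748046875), 0.05214471369981766)
bar in spoon frame (mm) -16.05144432090037 -28.42617245813655
caddy rim ((533.9552612304688, -8.438735961914062), (253.9926300048828, 160.93829345703125), 84.62309265136719)
rest 0.006 4110 ((647.00439453125, 261.2241516113281), (161.72262573242188, 76.14970397949219), 67.41483306884766)
rest 0.02 1060 ((646.7705078125, 261.4186706542969), (94.75807189941406, 75.28523254394531), 67.55259704589844)
board 12984 ((452.1205749511719, 270.1060791015625), (160.74806213378906, 110.1248550415039), 85.08613586425781)
packed 0.084 528 ((566.1162719726562, -69.04082489013672), (49.735958099365234, 15.505406379699707), 83.71554565429688)
packed 0.062 3856 ((566.5452270507812, -69.23182678222656), (109.79757690429688, 75.55319213867188), 83.76644897460938)
```

Fitted sizes match the given ones (spoon 217, lid 100x68, caddy 254x161 including lips, board 161x110, rest 162x76). Next is the spoon grasp.

Run:
```python
from h import *
goto((.5507,.0681,.10,-15),(.5507,.0681,.05,-15),(.5507,.0681,.034,-15))
```

```text
to (0.5507, 0.0681, 0.1, -15) row [3.3, 17.03, 7.85, 0.0, 0.023, 0.0] q6~-68 rows~4 radius 0.555
to (0.5507, 0.0681, 0.05, -15) row [3.3, 22.03, 7.85, 0.0, 0.023, 0.0] q6~-68 rows~5 radius 0.555
to (0.5507, 0.0681, 0.034, -15) row [3.3, 23.63, 7.85, 0.0, 0.023, 0.0] q6~-68 rows~5 radius 0.555
```

Call:
{"fn": "drive_tool", "kwargs": {"targets": [[[3.3,17.0,7.85,0,0.023,0,0.4],[3.3,17.0,7.85,0,0.023,0,0.4],[3.3,17.0,7.85,0,0.023,0,0.4],[3.3,17.0,7.85,0,0.023,0,0.4],[3.3,17.0,7.85,0,0.023,0,0.4],[3.3,17.0,7.85,0,0.023,0,0.4],[3.3,17.0,7.85,0,0.023,0,0.4],[3.3,17.0,7.85,0,0.023,0,0.4]]], "squeeze": 30}}

```text
clock: 4.5
tool_pos: [0.5518, 0.0674, 0.1026]
tool_rot: [-90.0, -0.2, -15.0]
wrist_force: [0.8, 0.0, -1.1]
opening: 0.0345
```

Run:
```python
from h import *
st(); p=arm.capture("wrist"); save(p,"wrist2")
goto((.5507,.0681,.05,-15),(.5507,.0681,.034,-15))
```

```text
t 4.5 pos [0.5518 0.0674 0.1026] rot [-89.96  -0.23 -15.05] F [ 0.78  0.04 -1.09] open 0.0345 q [ -4.5  35.4  98.6  -0.   45.8 -79.5]
to (0.5507, 0.0681, 0.05, -15) row [-0.13, 5.25, 0.03, -0.001, -0.001, 0.004] q6~-68 rows~1 radius 0.555
to (0.5507, 0.0681, 0.034, -15) row [-0.14, 6.85, 0.03, -0.001, -0.001, 0.004] q6~-68 rows~1 radius 0.555
```

View pics/wrist2.png

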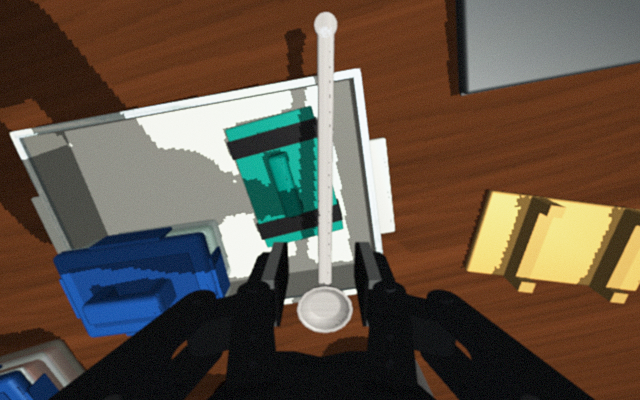

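The handle at (324,240) sits midway between the fingers at (275,280) and (365,280). Descend and grip.

Call:
{"fn": "drive_tool", "kwargs": {"targets": [[[0,3.0,0,0,0,0,0.4],[0,5.0,0,0,0,0,0.4],[0,6.0,0,0,0,0,0.4],[0,6.6,0,0,0,0,0.4],[0,6.6,0,0,0,0,0.4],[0,6.6,0,0,0,0,0.4],[0,6.6,0,0,0,0,0],[0,6.6,0,0,0,0,0],[0,6.6,0,0,0,0,0],[0,6.6,0,0,0,0,0],[0,6.6,0,0,0,0,0],[0,6.6,0,0,0,0,0]]], "squeeze": 30}}

```text
clock: 5.75
tool_pos: [0.5513, 0.0682, 0.0351]
tool_rot: [-90.0, -0.1, -15.0]
wrist_force: [-0.5, 1.6, 7.1]
opening: 0.0088
```

Run:
```python
from h import *
st()
```

```text
t 5.75 pos [0.5513 0.0682 0.0351] rot [-89.99  -0.09 -14.98] F [-0.46  1.58  7.07] open 0.0088 q [ -4.5  42.  100.1  -0.   37.8 -79.5]
```

Call:
{"fn": "drive_tool", "kwargs": {"targets": [[[0,-2.0,0,0,0,0,0],[0,-5.0,0,0,0,0,0],[0,-9.0,0,0,0,0,0],[0,-13.0,0,0,0,0,0],[0,-13.0,0,0,0,0,0]]], "squeeze": 30}}

```text
clock: 6.25
tool_pos: [0.5544, 0.0681, 0.1694]
tool_rot: [-89.9, -0.6, -15.0]
wrist_force: [0.8, 1.2, -0.8]
opening: 0.009
```

Run:
```python
from h import *
st(); p=arm.capture("wrist"); save(p,"wrist3")
goto((.647,.2613,.14,-112.6))
```

```text
t 6.25 pos [0.5544 0.0681 0.1694] rot [-89.88  -0.64 -14.99] F [ 0.77  1.24 -0.8 ] open 0.009 q [ -4.5  29.6  95.7   0.   54.  -79.5]
to (0.647, 0.2613, 0.14, -112.6) row [4.11, 2.74, 21.1, -0.006, 1.704, 0.004] q6~45 rows~11 radius 0.698
```

View pics/wrist3.png

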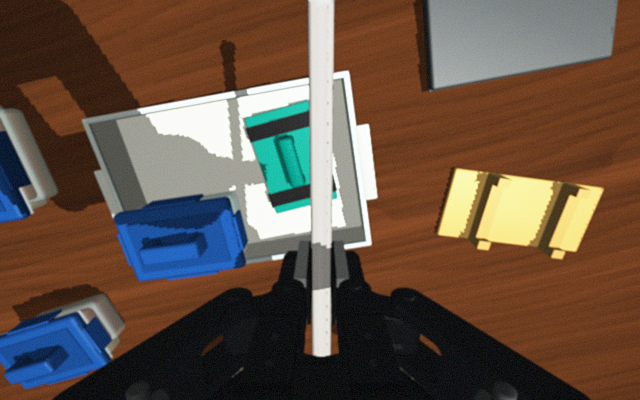

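The spoon is held, running from (320,0) to (322,355). I'll check its pitch using depth, then move it over the rest.

```bash
cat > pitch.py <<'E'
from fit import *
def held(p):
    s=arm.observe(); R0=Rn.from_euler("xyz",s["tool_rot"],degrees=True)
    X,uv=cloud(p); T=R0.inv().apply(X-s["tool_pos"])  # tool frame
    m=(abs(T[:,2])<.015)&(T[:,1]<.03)&(T[:,1]>-.05)&((T[:,0]<-.02))
    Q=T[m]
    for a,b in [(-.13,-.11),(-.11,-.08),(-.08,-.05),(-.05,-.02)]:
        k=Q[(Q[:,0]>a)&(Q[:,0]<b)]
        if len(k): print((a,b),len(k),"depth y mm %.1f z %.1f xmin %.1f"%(np.median(k[:,1])*1000,np.median(k[:,2])*1000,k[:,0].min()*1000))
E
python3 - <<'E'
from pitch import *
p=arm.capture("wrist"); held(p); st(); goto((.647,.2613,.14,-112.6))
E
```

```text
(-0.13, -0.11) 122 depth y mm -13.3 z -1.2 xmin -112.3
(-0.11, -0.08) 2183 depth y mm -13.4 z -1.2 xmin -110.0
(-0.08, -0.05) 1736 depth y mm -13.5 z -1.3 xmin -79.8
(-0.05, -0.02) 1403 depth y mm -13.6 z -1.3 xmin -50.0
t 6.35 pos [0.5509 0.0682 0.165 ] rot [-89.98  -0.09 -15.  ] F [-0.09 -0.13 -0.97] open 0.0089 q [ -4.5  29.9  96.   -0.   54.  -79.5]
to (0.647, 0.2613, 0.14, -112.6) row [4.28, 2.51, 21.14, -0.002, 1.703, 0.001] q6~45 rows~11 radius 0.698
```

Level, with the underside 8.4 mm above the TCP. The wrist camera reads about 1.2 mm low along the tool's z, so I'll correct for that. Moving over the rest.

Call:
{"fn": "drive_tool", "kwargs": {"targets": [[[4.3,2.5,21.2,0,1.703,0,0],[4.3,2.5,21.2,0,1.703,0,0],[4.3,2.5,21.2,0,1.703,0,0],[4.3,2.5,21.2,0,1.703,0,0],[4.3,2.5,21.2,0,1.703,0,0],[4.3,2.5,21.2,0,1.703,0,0],[4.3,2.5,21.2,0,1.703,0,0],[4.3,2.5,21.2,0,1.703,0,0],[4.3,2.5,21.2,0,1.703,0,0],[4.3,2.5,21.2,0,1.703,0,0],[4.3,2.5,21.2,0,1.703,0,0],[4.3,2.5,21.2,0,1.703,0,0],[4.3,2.5,21.2,0,1.703,0,0],[4.3,2.5,21.2,0,1.703,0,0],[4.3,2.5,21.2,0,1.703,0,0],[4.3,2.5,21.2,0,1.703,0,0]]]}}

```text
clock: 7.95
tool_pos: [0.6469, 0.2617, 0.1388]
tool_rot: [-90.0, -0.0, -112.5]
wrist_force: [-0.1, -1.2, -0.1]
opening: 0.0089
```

Run:
```python
from pitch import *
st(); p=arm.capture("wrist"); save(p,"wrist4"); held(p); st(); goto((.6473,.2624,.0130,-112.6))
X,uv=cloud(p)
m=(X[:,0]>.55)&(X[:,0]<.75)&(X[:,1]>.17)&(X[:,1]<.36)&(X[:,2]<.012)&(X[:,2]>.004); print(m.sum(),rect(X[m]))
```

```text
t 7.95 pos [0.6469 0.2617 0.1388] rot [-9.0040e+01 -3.0000e-02 -1.1254e+02] F [-0.13 -1.18 -0.11] open 0.0089 q [12.9 41.6 75.1  0.  63.3 35.4]
(-0.13, -0.11) 196 depth y mm -11.5 z 0.2 xmin -113.5
(-0.11, -0.08) 2145 depth y mm -11.7 z 0.2 xmin -110.0
(-0.08, -0.05) 1728 depth y mm -11.6 z 0.2 xmin -79.9
(-0.05, -0.02) 1393 depth y mm -11.5 z 0.6 xmin -50.0
t 8.0 pos [0.647  0.2618 0.139 ] rot [-9.0020e+01 -1.0000e-02 -1.1255e+02] F [ 0.39 -0.06 -0.07] open 0.009 q [12.9 41.6 75.1  0.  63.3 35.4]
to (0.6473, 0.2624, 0.013, -112.6) row [-0.07, 12.6, 0.01, 0.0, 0.001, 0.0] q6~45 rows~3 radius 0.698
7092 ((648.8118286132812, 264.92181396484375), (152.47625732421875, 75.89686584472656), 67.43010711669922)
```

View pics/wrist4.png

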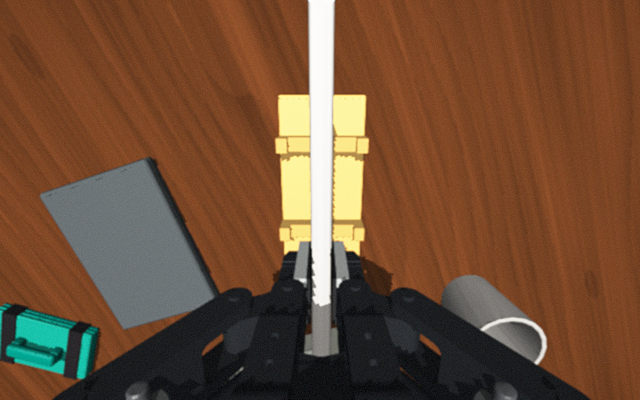

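Spoon and rest line up at (321,150). Lower it and release.

Call:
{"fn": "drive_tool", "kwargs": {"targets": [[[0,5.0,0,0,0,0,0],[0,9.0,0,0,0,0,0],[0,11.0,0,0,0,0,0],[0,12.0,0,0,0,0,0],[0,12.4,0,0,0,0,0],[0,12.5,0,0,0,0,0],[0,12.5,0,0,0,0,0],[0,12.5,0,0,0,0,0]]]}}

```text
clock: 8.8
tool_pos: [0.6482, 0.2621, 0.016]
tool_rot: [-89.9, 0.1, -112.6]
wrist_force: [-0.2, -0.2, -1.0]
opening: 0.0087
```

Call:
{"fn": "drive_tool", "kwargs": {"targets": [[[0,0.15,0,0,0,0,0],[0,0.15,0,0,0,0,0],[0,0.15,0,0,0,0,0.4],[0,0.15,0,0,0,0,0.4],[0,0.15,0,0,0,0,0.4],[0,0.15,0,0,0,0,0.4],[0,-2.0,0,0,0,0,0.4],[0,-6.0,0,0,0,0,0.4],[0,-11.0,0,0,0,0,0.4],[0,-16.0,0,0,0,0,0.4],[0,-20.0,0,0,0,0,0.4]]]}}

```text
clock: 9.9
tool_pos: [0.6478, 0.262, 0.2177]
tool_rot: [-89.9, 0.1, -112.6]
wrist_force: [0.2, 0.3, 0.6]
opening: 0.0342
```

Run:
```python
from fit import *
st(); p=arm.capture("wrist"); save(p,"wrist5"); best=load(p)
S=best("spoon",lambda P:np.median(P[:,2])>.012)
if S is not None: spoonfit(S,.025)
goto((.46,.03,.24,0))
```

```text
t 9.9 pos [0.6478 0.262  0.2177] rot [-8.9860e+01  1.0000e-01 -1.1257e+02] F [0.19 0.25 0.62] open 0.0342 q [12.9 36.8 71.4  0.  71.7 35.5]
spoon len 0.2169 ang 67.81 z 0.0250 bowlhi False balance [0.6477 0.2615] ends [0.6118 0.1736] [0.6938 0.3744]
to (0.46, 0.03, 0.24, 0) row [28.84, -2.1, -8.72, -0.017, -1.965, 0.007] q6~-86 rows~13 radius 0.461
```

View pics/wrist5.png

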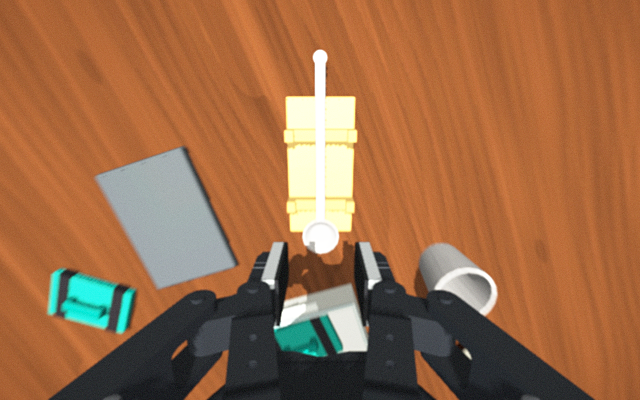

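The spoon lies centred on the rest, with its top at 25 mm and its angle matching. Next is the lid stack.

Run:
```python
from fit import *
goto((.528,.046,.15,0))
```

```text
to (0.528, 0.046, 0.15, 0) row [24.84, 7.01, -3.16, -0.017, -1.965, 0.007] q6~-85 rows~13 radius 0.530
```

Call:
{"fn": "drive_tool", "kwargs": {"targets": [[[24.8,6.4,-3.2,0,-1.965,0,0.4],[24.8,6.4,-3.2,0,-1.965,0,0.4],[24.8,6.4,-3.2,0,-1.965,0,0.4],[24.8,6.4,-3.2,0,-1.965,0,0.4],[24.8,6.4,-3.2,0,-1.965,0,0.4],[24.8,6.4,-3.2,0,-1.965,0,0.4],[24.8,6.4,-3.2,0,-1.965,0,0.4],[24.8,6.4,-3.2,0,-1.965,0,0.4],[24.8,6.4,-3.2,0,-1.965,0,0.4],[24.8,6.4,-3.2,0,-1.965,0,0.4],[24.8,6.4,-3.2,0,-1.965,0,0.4],[24.8,6.4,-3.2,0,-1.965,0,0.4],[24.8,6.4,-3.2,0,-1.965,0,0.4],[24.8,6.4,-3.2,0,-1.965,0,0.4],[24.8,6.4,-3.2,0,-1.965,0,0.4],[24.8,6.4,-3.2,0,-1.965,0,0.4],[24.8,6.4,-3.2,0,-1.965,0,0.4]]]}}

```text
clock: 11.7
tool_pos: [0.5223, 0.0451, 0.1502]
tool_rot: [-90.0, 0.0, -0.1]
wrist_force: [-0.9, 0.2, -0.5]
opening: 0.0344
```

Run:
```python
from fit import *
st(); p=arm.capture("wrist"); save(p,"wrist6"); best=load(p)
L=best("lid_stack",lambda P:P[:,1].mean()<.15)
B=L[(L[:,2]>.027)&(L[:,2]<.037)]; print("bar",len(B),rect(B)); F=L[(L[:,2]>.012)&(L[:,2]<.022)]; print("lid",rect(F))
C=best("caddy"); C=C[(C[:,2]>.036)&(C[:,2]<.048)]; print("caddy rim",rect(C))
st(); goto((.528,.046,.05,0),(.528,.046,.022,0))
```

```text
t 11.7 pos [0.5223 0.0451 0.1502] rot [-9.e+01  1.e-02 -6.e-02] F [-0.85  0.24 -0.5 ] open 0.0344 q [ -7.3  29.3 101.    0.   49.7 -97.2]
bar 756 ((528.2401733398438, 44.6407585144043), (47.44364547729492, 12.953581809997559), 0.4207017421722412)
lid ((528.512451171875, 44.670631408691406), (68.66529846191406, 99.99544525146484), 89.79621887207031)
caddy rim ((534.15283203125, -8.599990844726562), (253.73060607910156, 160.7855682373047), 84.66297149658203)
t 11.85 pos [0.5224 0.0451 0.1503] rot [-9.e+01 -0.e+00 -2.e-02] F [-0.69 -0.33 -0.05] open 0.0345 q [ -7.3  29.2 101.   -0.   49.7 -97.3]
to (0.528, 0.046, 0.05, 0) row [0.56, 10.03, 0.09, 0.0, 0.0, 0.0] q6~-85 rows~2 radius 0.530
to (0.528, 0.046, 0.022, 0) row [0.56, 12.83, 0.09, 0.0, 0.0, 0.0] q6~-85 rows~3 radius 0.530
```

View pics/wrist6.png

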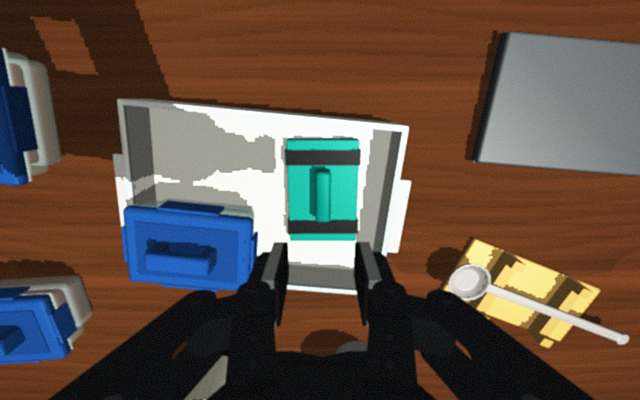

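The lid is centred under the jaws (bar at (323,195)). Descend, grip and lift.

Call:
{"fn": "drive_tool", "kwargs": {"targets": [[[0.56,4.0,0.09,0,0,0,0.4],[0.56,8.0,0.09,0,0,0,0.4],[0.56,10.5,0.09,0,0,0,0.4],[0.56,12.0,0.09,0,0,0,0.4],[0.56,12.8,0.09,0,0,0,0.4],[0.56,12.8,0.09,0,0,0,0.4],[0.56,12.8,0.09,0,0,0,0],[0.56,12.8,0.09,0,0,0,0],[0.56,12.8,0.09,0,0,0,0],[0.56,12.8,0.09,0,0,0,0],[0.56,12.8,0.09,0,0,0,0],[0.56,12.8,0.09,0,0,0,0]]], "squeeze": 50}}

```text
clock: 13.05
tool_pos: [0.5287, 0.0459, 0.0233]
tool_rot: [-90.0, -0.1, 0.0]
wrist_force: [-0.2, 0.8, 6.5]
opening: 0.0123
```

Call:
{"fn": "drive_tool", "kwargs": {"targets": [[[0,-1.5,0,0,0,0,0],[0,-4.0,0,0,0,0,0],[0,-8.0,0,0,0,0,0],[0,-12.0,0,0,0,0,0],[0,-12.0,0,0,0,0,0],[0,-12.0,0,0,0,0,0]]]}}

```text
clock: 13.65
tool_pos: [0.5281, 0.046, 0.143]
tool_rot: [-90.0, -0.1, 0.0]
wrist_force: [-1.6, 1.1, -2.0]
opening: 0.0124
```

Run:
```python
from fit import *
st(); goto((.4524,.2713,.13,-94.9))
```

```text
t 13.65 pos [0.5281 0.046  0.143 ] rot [-9.001e+01 -1.000e-01  2.000e-02] F [-1.6   1.07 -2.04] open 0.0124 q [ -7.1  30.2 100.6   0.   49.1 -97.1]
to (0.4524, 0.2713, 0.13, -94.9) row [-7.56, 1.29, 22.53, -0.001, 1.657, 0.001] q6~36 rows~11 radius 0.528
```

Call:
{"fn": "drive_tool", "kwargs": {"targets": [[[-7.6,1.2,22.5,0,1.657,0,0],[-7.6,1.2,22.5,0,1.657,0,0],[-7.6,1.2,22.5,0,1.657,0,0],[-7.6,1.2,22.5,0,1.657,0,0],[-7.6,1.2,22.5,0,1.657,0,0],[-7.6,1.2,22.5,0,1.657,0,0],[-7.6,1.2,22.5,0,1.657,0,0],[-7.6,1.2,22.5,0,1.657,0,0],[-7.6,1.2,22.5,0,1.657,0,0],[-7.6,1.2,22.5,0,1.657,0,0],[-7.6,1.2,22.5,0,1.657,0,0],[-7.6,1.2,22.5,0,1.657,0,0],[-7.6,1.2,22.5,0,1.657,0,0],[-7.6,1.2,22.5,0,1.657,0,0],[-7.6,1.2,22.5,0,1.657,0,0]]]}}

```text
clock: 15.15
tool_pos: [0.4514, 0.2708, 0.1295]
tool_rot: [-90.1, -0.0, -94.9]
wrist_force: [-0.5, -0.2, -1.8]
opening: 0.0128
```

Run:
```python
from fit import *
p=arm.capture("wrist"); save(p,"wrist7");st(); goto((.4524,.2713,.035,-94.9))
X,uv=cloud(p); s=arm.observe(); z=X[(np.hypot(X[:,0]-s["tool_pos"][0],X[:,1]-s["tool_pos"][1])<.08)]
```

```text
t 15.2 pos [0.4515 0.2708 0.1297] rot [-9.007e+01 -3.000e-02 -9.487e+01] F [ 0.01  0.11 -1.36] open 0.0124 q [ 18.8  31.3 101.6   0.   47.2  23.7]
to (0.4524, 0.2713, 0.035, -94.9) row [-0.06, 9.47, 0.09, 0.001, 0.0, 0.0] q6~36 rows~2 radius 0.528
```

View pics/wrist7.png

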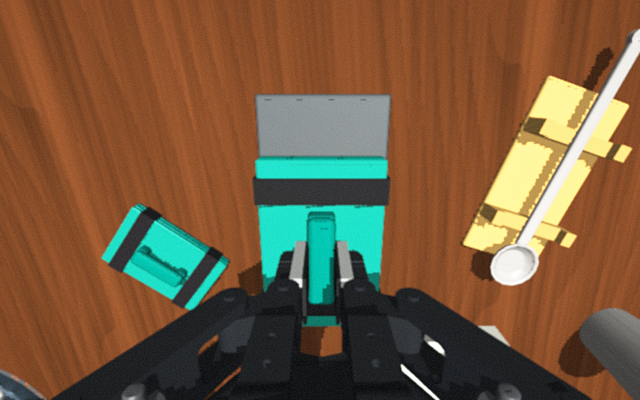

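The lid is held level over the board (256–390 px wide). Lower and release.

Call:
{"fn": "drive_tool", "kwargs": {"targets": [[[0,4.0,0,0,0,0,0],[0,7.0,0,0,0,0,0],[0,8.5,0,0,0,0,0],[0,9.2,0,0,0,0,0],[0,9.45,0,0,0,0,0],[0,9.5,0,0,0,0,0],[0,9.5,0,0,0,0,0]]]}}

```text
clock: 15.9
tool_pos: [0.4526, 0.2712, 0.0361]
tool_rot: [-89.9, 0.0, -94.9]
wrist_force: [-0.9, -0.4, -1.0]
opening: 0.0122
```

Call:
{"fn": "drive_tool", "kwargs": {"targets": [[[0,0.12,0,0,0,0,0],[0,0.15,0,0,0,0,0],[0,0.15,0,0,0,0,0.4],[0,0.15,0,0,0,0,0.4],[0,0.15,0,0,0,0,0.4],[0,0.15,0,0,0,0,0.4],[0,-2.0,0,0,0,0,0.4],[0,-6.0,0,0,0,0,0.4],[0,-11.0,0,0,0,0,0.4],[0,-16.0,0,0,0,0,0.4],[0,-20.0,0,0,0,0,0.4],[0,-20.0,0,0,0,0,0.4]]]}}

```text
clock: 17.1
tool_pos: [0.4555, 0.2724, 0.2414]
tool_rot: [-89.3, 0.3, -94.9]
wrist_force: [-0.7, 0.4, -0.2]
opening: 0.0343
```

Run:
```python
from fit import *
st(); p=arm.capture("wrist"); save(p,"wrist8"); best=load(p)
L=best("lid_stack",lambda P:P[:,0].mean()>.38)
for z in (.0285,.0435):
    B=L[abs(L[:,2]-z)<.004]; print("lid",z,len(B),rect(B))
w=dict(np.load("w1.npz"))
X,uv=cloud(w)
for zt,t in ((.080,.004),(.058,.004)):
    m=(abs(X[:,2]-zt)<t)&(uv[:,0]<200)&(uv[:,1]<250)&(uv[:,0]>20); print("big",zt,m.sum(),rect(X[m]))
goto((.48,-.22,.25,-13))
```

```text
t 17.1 pos [0.4555 0.2724 0.2414] rot [-89.29   0.32 -94.91] F [-0.73  0.42 -0.19] open 0.0343 q [18.8 21.9 95.5  0.  61.8 23.7]
lid 0.0285 4084 ((451.9140319824219, 270.10687255859375), (99.62458038330078, 68.05406188964844), 85.15021514892578)
lid 0.0435 484 ((451.7319641113281, 270.3210144042969), (48.44770812988281, 12.816872596740723), 85.01123046875)
big 0.08 722 ((451.54510498046875, -263.6691589355469), (60.38272476196289, 16.349651336669922), 84.17579650878906)
big 0.058 9673 ((451.4900817871094, -264.2691345214844), (151.65260314941406, 109.91211700439453), 84.29157257080078)
to (0.48, -0.22, 0.25, -13) row [48.68, -1.4, 7.0, -0.002, -1.43, 0.001] q6~-102 rows~10 radius 0.528
```

View pics/wrist8.png

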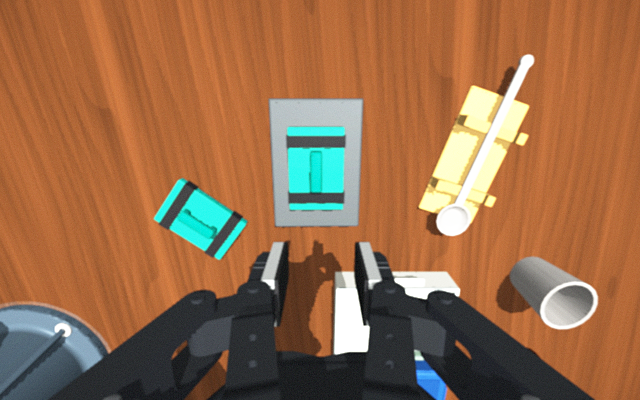

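The lid lies flat and centred on the board, with its top at 28.5 mm. Next is the big dish: hover and measure.

Run:
```python
from fit import *
goto((.4515,-.2635,.21,-95.8))
```

```text
to (0.4515, -0.2635, 0.21, -95.8) row [53.26, 2.59, 4.52, -0.002, 0.015, -0.001] q6~-24 rows~11 radius 0.523
```

Call:
{"fn": "drive_tool", "kwargs": {"targets": [[[53.3,2.6,4.5,0,0.015,0,0.5],[53.3,2.6,4.5,0,0.015,0,0.5],[53.3,2.6,4.5,0,0.015,0,0.5],[53.3,2.6,4.5,0,0.015,0,0.5],[53.3,2.6,4.5,0,0.015,0,0.5],[53.3,2.6,4.5,0,0.015,0,0.5],[53.3,2.6,4.5,0,0.015,0,0.5],[53.3,2.6,4.5,0,0.015,0,0.5],[53.3,2.6,4.5,0,0.015,0,0.5],[53.3,2.6,4.5,0,0.015,0,0.5],[53.3,2.6,4.5,0,0.015,0,0.5],[53.3,2.6,4.5,0,0.015,0,0.5],[53.3,2.6,4.5,0,0.015,0,0.5],[53.3,2.6,4.5,0,0.015,0,0.5],[53.3,2.6,4.5,0,0.015,0,0.5],[53.3,2.6,4.5,0,0.015,0,0.5]]]}}

```text
clock: 18.8
tool_pos: [0.451, -0.2625, 0.2092]
tool_rot: [-90.0, 0.0, -95.7]
wrist_force: [0.9, 0.4, 0.1]
opening: 0.0424
```

Run:
```python
from fit import *
st(); p=arm.capture("wrist"); save(p,"wrist9")
X,uv=cloud(p)
for zt,t in ((.080,.004),(.058,.004)):
    m=(abs(X[:,2]-zt)<t)&(abs(X[:,0]-.4515)<.085)&(abs(X[:,1]+.2635)<.1); print("big",zt,m.sum(),rect(X[m]))
goto((.4515,-.2635,.061,-95.8))
```

```text
t 18.8 pos [ 0.451  -0.2625  0.2092] rot [-9.003e+01  3.000e-02 -9.568e+01] F [0.89 0.37 0.12] open 0.0424 q [-42.5  24.   98.2   0.   57.8 -36.8]
big 0.08 1059 ((451.54376220703125, -263.1994323730469), (58.84830093383789, 15.95749568939209), 84.85873413085938)
big 0.058 14109 ((451.6004333496094, -263.6185302734375), (148.40931701660156, 110.159912109375), 84.41307830810547)
to (0.4515, -0.2635, 0.061, -95.8) row [0.08, 14.84, 0.06, 0.0, 0.002, 0.0] q6~-24 rows~3 radius 0.523
```

View pics/wrist9.png

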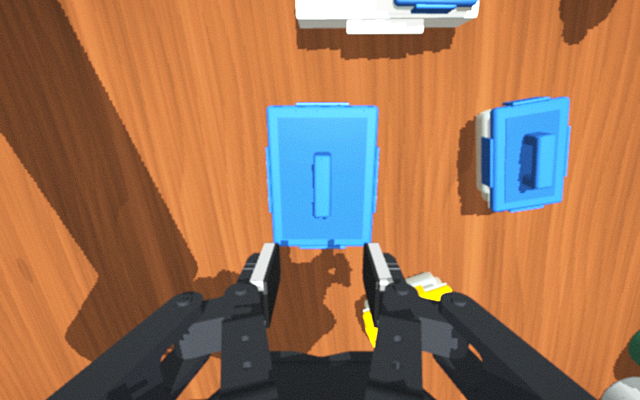

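Bar centred (322,185). Descend and grip the big dish.

Call:
{"fn": "drive_tool", "kwargs": {"targets": [[[0.05,5.0,0.05,0,0.002,0,0.5],[0.05,9.5,0.05,0,0.002,0,0.5],[0.05,12.0,0.05,0,0.002,0,0.5],[0.05,13.8,0.05,0,0.002,0,0.5],[0.05,14.6,0.05,0,0.002,0,0.5],[0.05,14.8,0.05,0,0.002,0,0.5],[0.05,14.8,0.05,0,0.002,0,0.5],[0.05,14.8,0.05,0,0.002,0,0],[0.05,14.8,0.05,0,0.002,0,0],[0.05,14.8,0.05,0,0.002,0,0],[0.05,14.8,0.05,0,0.002,0,0],[0.05,14.8,0.05,0,0.002,0,0],[0.05,14.8,0.05,0,0.002,0,0],[0.05,14.8,0.05,0,0.002,0,0]]], "squeeze": 80}}

```text
clock: 20.25
tool_pos: [0.4518, -0.2649, 0.0626]
tool_rot: [-89.9, -0.1, -95.9]
wrist_force: [-0.4, 0.2, 5.5]
opening: 0.0141
```

Run:
```python
from fit import *
st()
```

```text
t 20.25 pos [ 0.4518 -0.2649  0.0626] rot [-8.992e+01 -7.000e-02 -9.588e+01] F [-0.43  0.19  5.48] open 0.0141 q [-42.6  37.8 104.3  -0.   37.8 -36.7]
```

Call:
{"fn": "drive_tool", "kwargs": {"targets": [[[0,-0.5,0,0,0,0,0],[0,-2.0,0,0,0,0,0],[0,-5.0,0,0,0,0,0],[0,-9.0,0,0,0,0,0],[0,-12.5,0,0,0,0,0],[0,-13.5,0,0,0,0,0],[0,-13.5,0,0,0,0,0],[0,-13.5,0,0,0,0,0]]]}}

```text
clock: 21.05
tool_pos: [0.45, -0.2632, 0.1944]
tool_rot: [-90.2, 0.2, -95.9]
wrist_force: [0.3, 0.7, -7.7]
opening: 0.0145
```

Run:
```python
from fit import *
st(); p=arm.capture("wrist"); save(p,"wrist10"); goto((.5411,.0499,.19,-5.35))
```

```text
t 21.05 pos [ 0.45   -0.2632  0.1944] rot [-90.21   0.15 -95.91] F [ 0.29  0.69 -7.68] open 0.0145 q [-42.6  25.3  99.    0.   56.  -36.7]
to (0.5411, 0.0499, 0.19, -5.35) row [-32.07, 0.48, 5.86, 0.001, -1.58, -0.006] q6~-79 rows~11 radius 0.543
```

View pics/wrist10.png

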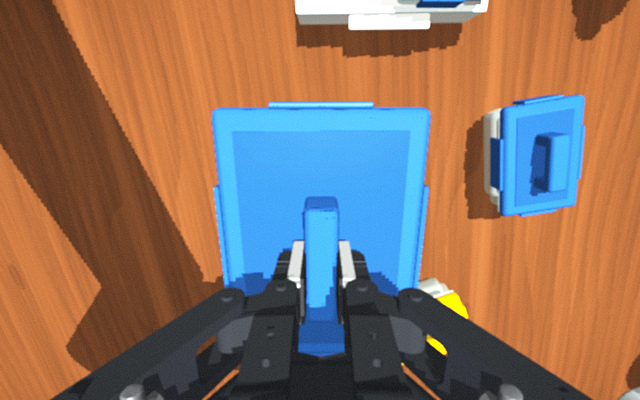

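The big dish hangs level in the jaws. Carry it over the caddy, interpolated.

Call:
{"fn": "drive_tool", "kwargs": {"targets": [[[-1.2,0,0.2,0,-0.06,0,0],[-3.6,0,0.65,0,-0.18,0,0],[-6.2,0,1.1,0,-0.31,0,0],[-8.9,0,1.6,0,-0.44,0,0],[-11.6,0,2.1,0,-0.57,0,0],[-14.3,0,2.6,0,-0.7,0,0],[-17.0,0,3.1,0,-0.84,0,0],[-19.7,0,3.6,0,-0.97,0,0],[-22.4,0,4.1,0,-1.1,0,0],[-25.1,0,4.6,0,-1.24,0,0],[-27.7,0,5.05,0,-1.37,0,0],[-30.0,0,5.5,0,-1.48,0,0],[-31.5,0,5.75,0,-1.55,0,0],[-32.1,0,5.86,0,-1.58,0,0],[-32.1,0,5.86,0,-1.58,0,0],[-32.1,0,5.86,0,-1.58,0,0],[-32.1,0,5.86,0,-1.58,0,0]]]}}

```text
clock: 22.8
tool_pos: [0.5423, 0.0479, 0.1958]
tool_rot: [-90.0, 0.1, -5.5]
wrist_force: [0.9, -0.6, -7.5]
opening: 0.0143
```

Run:
```python
from fit import *
st(); p=arm.capture("wrist"); save(p,"wrist11")
X,uv=cloud(p); s=arm.observe(); R0=Rn.from_euler("xyz",s["tool_rot"],degrees=True)
T=R0.inv().apply(X-s["tool_pos"])*1000
m=(T[:,1]>-30)&(T[:,1]<12)&(T[:,0]<-20)&(abs(T[:,2])<90)&(T[:,0]>-100)
L=T[m&(T[:,1]>-6)]; print("lid top y(tool) med",np.median(L[:,1]),"x min",np.percentile(L[:,0],.5),"z range",np.percentile(L[:,2],[.5,99.5]))
for a in (-70,-50,-30): k=L[abs(L[:,0]-a)<6]; print(a,np.median(k[:,1]), [np.median(k[abs(k[:,2]-b)<6][:,1]) for b in (-45,-25,25,45)])
best=load(p)
C=best("caddy",lambda P:True); C=C[(C[:,2]>.036)&(C[:,2]<.048)]; print("caddy rim",len(C),rect(C), C[:,:2].min(0),C[:,:2].max(0))
goto((.5411,.0499,.066,-5.35))
```

```text
t 22.8 pos [0.5423 0.0479 0.1958] rot [-9.002e+01  7.000e-02 -5.470e+00] F [ 0.88 -0.58 -7.47] open 0.0143 q [ -6.7  26.7  95.8  -0.   57.5 -91.2]
lid top y(tool) med 4.285035369602289 x min -76.40473632244178 z range [-54.36568597  51.09633799]
-70 5.062155156585079 [np.float64(4.941598040559093), np.float64(5.108356594575344), np.float64(5.055024131987123), np.float64(5.138852263131153)]
-50 4.056257048105058 [np.float64(4.341417859006535), np.float64(3.9144788952134197), np.float64(3.9752945385068847), np.float64(4.832883483151728)]
-30 4.132813569085273 [np.float64(4.435393040990458), np.float64(3.9198813986272993), np.float64(4.026931858680798), np.float64(4.911431401982138)]
caddy rim 2488 ((467.04595947265625, -24.399887084960938), (96.31094360351562, 263.7607421875), 16.781713485717773) [ 0.44423343 -0.13682293] [0.55101907 0.11306184]
to (0.5411, 0.0499, 0.066, -5.35) row [-0.16, 13.02, 0.18, 0.0, -0.002, 0.0] q6~-79 rows~3 radius 0.543
```

View pics/wrist11.png

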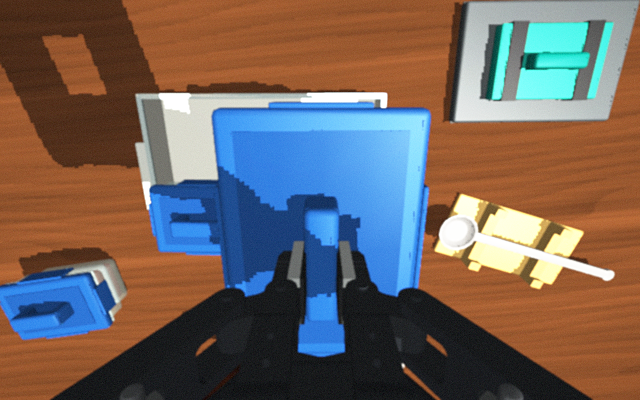

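The lid is flat in the tool frame and the offset agrees with the bar measurement. Lower in stages.

Call:
{"fn": "drive_tool", "kwargs": {"targets": [[[-0.15,2.0,0.2,0,0,0,0],[-0.15,5.0,0.2,0,0,0,0],[-0.15,8.0,0.2,0,0,0,0],[-0.15,10.0,0.2,0,0,0,0],[-0.15,11.3,0.2,0,0,0,0],[-0.15,12.0,0.2,0,0,0,0],[-0.15,12.3,0.2,0,0,0,0],[-0.15,12.4,0.2,0,0,0,0],[-0.15,12.4,0.2,0,0,0,0],[-0.15,12.4,0.2,0,0,0,0]]]}}

```text
clock: 23.9
tool_pos: [0.5421, 0.0509, 0.0731]
tool_rot: [-90.0, -0.1, -5.4]
wrist_force: [-0.2, 0.5, -8.6]
opening: 0.014
```

Run:
```python
from fit import *
st(); p=arm.capture("wrist"); save(p,"wrist12");goto((.5411,.0499,.066,-5.35)); p=arm.capture("side"); save(p,"side12",(250,140,400,260),5)
```

```text
t 23.9 pos [0.5421 0.0509 0.0731] rot [-90.    -0.1   -5.37] F [-0.15  0.48 -8.65] open 0.014 q [ -6.4  37.7 101.    0.   41.2 -91. ]
to (0.5411, 0.0499, 0.066, -5.35) row [-0.08, 0.71, -0.11, 0.0, 0.0, 0.002] q6~-79 rows~0 radius 0.543
```

View pics/wrist12.png

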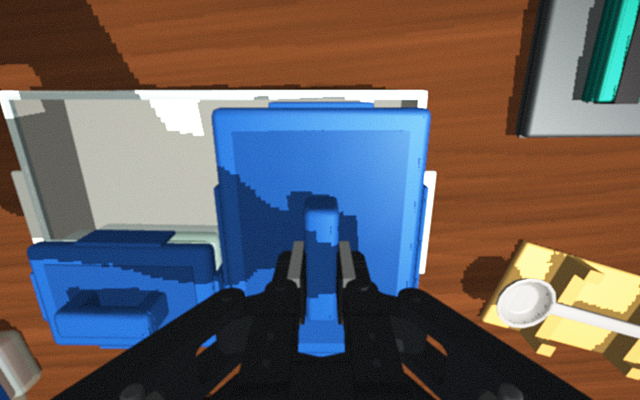

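View pics/side12.png

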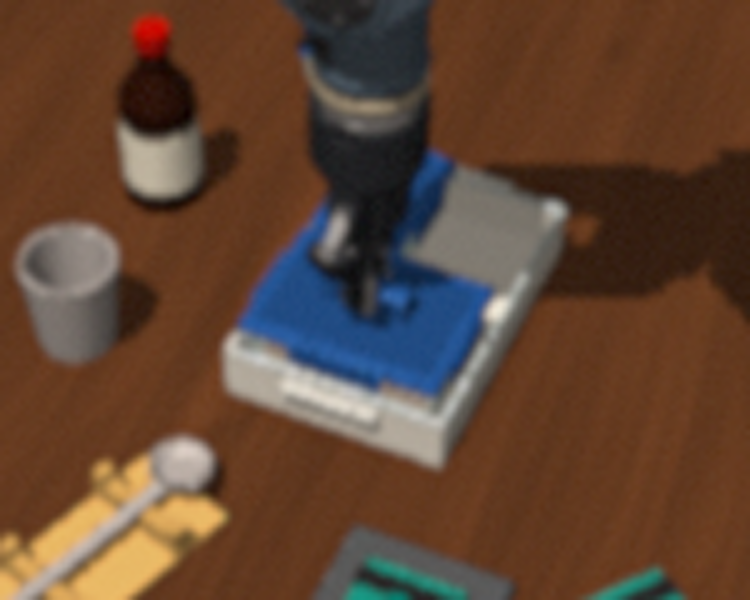

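```bash
cat > cad.py <<'E'
from fit import *
O=np.array([.5342,-.0073]); A=np.radians(-95.35)
ex=np.array([np.cos(A),np.sin(A)]); ey=np.array([-np.sin(A),np.cos(A)])
def tocad(X): return np.stack([(X[:,:2]-O)@ex,(X[:,:2]-O)@ey],1)*1000
def tow(x,y): return O+ex*x/1000+ey*y/1000
E
python3 - <<'E'
from cad import *
p=arm.capture("wrist"); st()
X,uv=cloud(p); c=tocad(X); z=X[:,2]*1000
im=p["color"][uv[:,1],uv[:,0]].astype(int); blue=(im[:,2]>im[:,0]+40)
# heights profile across packed/big boundary
for ylo,yhi in ((0,20),(20,40),(-60,-40)):
    print("y",ylo,yhi)
    for x in range(-20,16,2):
        m=(c[:,1]>ylo)&(c[:,1]<yhi)&(abs(c[:,0]-x)<1)&(z<100); 
        if m.sum(): print(x,m.sum(),np.median(z[m]).round(0),end=" | ")
    print()
m=(abs(z-42)<4)&(c[:,1]<-70)&~blue; print("near rim y",np.percentile(c[m][:,1],[1,50,99]) if m.sum() else 0)
for h in range(40,76,4):
    m=(abs(z-h)<2)&blue&(abs(c[:,0]+57)<80); print(h,m.sum(),np.percentile(c[m][:,0],[1,99]).round(1) if m.sum()>20 else 0, np.percentile(c[m][:,1],[1,99]).round(1) if m.sum()>20 else 0)
m=(abs(z-42)<4)&~blue&(c[:,0]<-112)&(c[:,0]>-120); print("x end rim",m.sum(),np.percentile(c[m][:,0],[2,50,98]) if m.sum() else 0)
E
```

```text
t 24.05 pos [0.5417 0.051  0.0729] rot [-9.00e+01 -6.00e-02 -5.37e+00] F [-1.11 -0.74 -8.23] open 0.0138 q [ -6.4  37.7 101.    0.   41.2 -91. ]
y 0 20
-20 116 69.0 | -18 124 69.0 | -16 115 69.0 | -14 107 69.0 | -12 120 68.0 | -10 122 68.0 | -8 104 68.0 | -6 78 67.0 | -4 126 66.0 | -2 32 66.0 | 6 167 58.0 | 8 158 61.0 | 10 208 58.0 | 12 151 61.0 | 14 152 61.0 | 
y 20 40
-20 44 69.0 | -18 43 69.0 | -16 51 69.0 | -14 40 68.0 | -12 27 68.0 | -10 25 69.0 | -8 19 68.0 | -6 15 67.0 | -4 34 66.0 | -2 12 66.0 | 4 169 56.0 | 6 105 60.0 | 8 100 61.0 | 10 133 61.0 | 12 80 62.0 | 14 92 62.0 | 
y -60 -40
-20 168 69.0 | -18 170 69.0 | -16 156 69.0 | -14 162 68.0 | -12 171 68.0 | -10 172 69.0 | -8 141 68.0 | -6 105 67.0 | -4 8 65.0 | 
near rim y [-79.83796216 -77.76752227 -71.52791672]
40 4 0 0
44 0 0 0
48 5 0 0
52 56 [ 3.2 12.3] [14.3 36.1]
56 210 [ 3.3 22.6] [ 4.  32.7]
60 1008 [ 3.4 22.6] [ 4.2 70.9]
64 1796 [-111.8   22.8] [-74.5  70.5]
68 31202 [-109.    -5.2] [-72.7  65.6]
72 1910 [-98.4 -15.8] [-62.1  52.6]
x end rim 85 [-119.74264662 -113.34849309 -112.09628   ]
```

The gap to the packed lid is about 4–5 mm, with about 7 mm still to descend. Lowering gently.

Call:
{"fn": "drive_tool", "kwargs": {"targets": [[[-0.05,0.2,-0.05,0,0,0,0],[-0.05,0.35,-0.05,0,0,0,0],[-0.05,0.5,-0.05,0,0,0,0],[-0.05,0.55,-0.05,0,0,0,0],[-0.05,0.6,-0.05,0,0,0,0],[-0.05,0.6,-0.05,0,0,0,0]]]}}

```text
clock: 24.65
tool_pos: [0.5407, 0.0504, 0.0667]
tool_rot: [-90.0, 0.0, -5.4]
wrist_force: [-2.5, -1.1, -2.4]
opening: 0.0143
```

Call:
{"fn": "drive_tool", "kwargs": {"targets": [[[0,0.05,0,0,0,0,0],[0,0.08,0,0,0,0,0],[0,0.08,0,0,0,0,0]]]}}

```text
clock: 24.95
tool_pos: [0.5407, 0.0504, 0.0666]
tool_rot: [-90.0, -0.0, -5.4]
wrist_force: [-4.4, -2.0, 5.0]
opening: 0.0136
```

Seated: the floor is pushing back with about 13 N relative to hanging. Release and look.

Call:
{"fn": "drive_tool", "kwargs": {"targets": [[[0,0,0,0,0,0,0.35],[0,0,0,0,0,0,0.35],[0,0,0,0,0,0,0.35],[0,0,0,0,0,0,0.35],[0,-1.5,0,0,0,0,0.35],[0,-5.0,0,0,0,0,0.35],[0,-10.0,0,0,0,0,0.35],[0,-15.0,0,0,0,0,0.35],[0,-18.0,0,0,0,0,0.35],[0,-18.0,0,0,0,0,0.35]]]}}

```text
clock: 25.95
tool_pos: [0.5442, 0.0503, 0.2507]
tool_rot: [-90.0, -0.7, -5.4]
wrist_force: [-0.0, 0.9, 0.2]
opening: 0.0295
```

```bash
cat > look.py <<'E'
from cad import *
def look(p,name):
    X,uv=cloud(p); im=p["color"][uv[:,1],uv[:,0]].astype(int); blue=(im[:,2]>im[:,0]+40); c=tocad(X)
    C=load(p)("caddy"); C=C[(C[:,2]>.036)&(C[:,2]<.048)]; print("caddy rim",len(C),rect(C))
    for nm,(cx,cy),(hx,hy) in (("big",(-57,0),(50,70)),("packed",(57,38),(50,34)),("small",(57,-41),(50,34))):
        m=blue&(abs(c[:,0]-cx)<hx+12)&(abs(c[:,1]-cy)<hy+12)&(abs(X[:,2]-.062)<.005)
        if nm!="big": m&=(c[:,0]>1)
        if nm=="packed": m&=(c[:,1]>0)
        if nm=="small": m&=(c[:,1]<-4)
        b=blue&(abs(c[:,0]-cx)<40)&(abs(c[:,1]-cy)<40)&(abs(X[:,2]-.084)<.004)
        if nm=="packed": b&=(c[:,1]>0)
        if nm=="small": b&=(c[:,1]<-4)
        if m.sum()>50:
            r=rect(X[m]); P=X[m]; co=np.linalg.lstsq(np.c_[P[:,:2],np.ones(len(P))],P[:,2],rcond=None)[0]
            print(nm,m.sum(),"lid",np.round(r[0],1),np.round(r[1],1),round(r[2],2),"cad",tocad(np.array([[*r[0]]])/1000).round(1),"ztop %.1f"%(np.median(P[:,2])*1000),"tilt deg",np.degrees(co[:2]).round(2))
        if b.sum()>30:
            r=rect(X[b]); print(nm,"bar",b.sum(),np.round(r[0],1),np.round(r[1],1),round(r[2],1),"cad",tocad(np.array([[*r[0]]])/1000).round(1),"z %.1f"%(np.median(X[b][:,2])*1000))
    save(p,name)
E
python3 - <<'E'
from look import *
st(); p=arm.capture("wrist"); look(p,"wrist13")
X,uv=cloud(dict(np.load("w1.npz")))
p=arm.capture("side")
for r in arm.cut_out(p,"small_dish"):
    P,_=cloud(p,r["region"]); print(r["score"],r["rect"],np.median(P,0))
    B=P[abs(P[:,2]-.08)<.006]
    if len(B)>20: print(rect(B))
    B=P[abs(P[:,2]-.058)<.006]
    if len(B)>20: print(rect(B))
E
```

```text
t 25.95 pos [0.5442 0.0503 0.2507] rot [-90.01  -0.68  -5.36] F [-0.03  0.9   0.15] open 0.0295 q [ -6.4  22.6  92.6   0.   64.2 -91.1]
caddy rim 2359 ((533.9580078125, -8.578720092773438), (253.83262634277344, 159.70196533203125), 84.96086120605469)
big 11689 lid [537.9  46. ] [115.6 148.7] 83.88 cad [[-53.4  -1.3]] ztop 62.5 tilt deg [0.07 0.  ]
big bar 839 [538.1  49. ] [15.3 58.6] 84.2 cad [[-56.4  -1.4]] z 83.8
packed 4736 lid [566.5 -68.9] [109.4  74.9] 82.38 cad [[58.4 37.9]] ztop 62.1 tilt deg [ 0.37 -0.16]
packed bar 646 [566.3 -68.7] [49.1 16.5] 81.9 cad [[58.2 37.7]] z 83.6
0.57 [311.8, 139.9, 320.7, 159.2] [ 0.67151804 -0.21012605  0.02401057]
0.47 [239.9, 230.3, 290.1, 271.3] [0.65291717 0.28335253 0.02472584]
0.32 [313.3, 170.2, 340.7, 192.1] [ 0.56226206 -0.0557171   0.06187055]
((567.6449584960938, -65.0726318359375), (48.988861083984375, 16.12274932861328), 81.70087432861328)
((568.3201293945312, -65.74390411376953), (110.98143768310547, 76.47432708740234), 83.53898620605469)
```

View pics/wrist13.png

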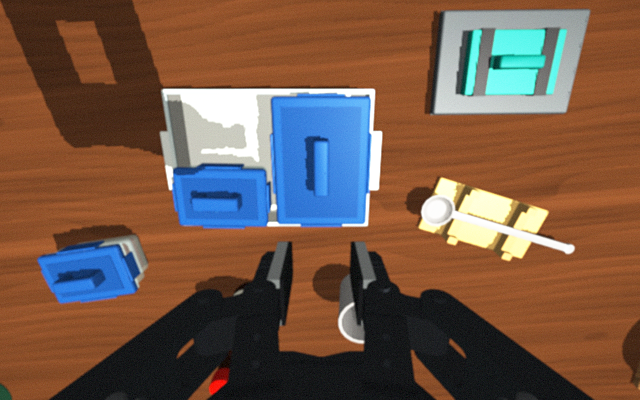

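The big dish is seated flat with its top at 62.5 mm, which is 4 + 58. Now locate the small dish at (88,275).

Run:
```python
from look import *
st(); p=arm.capture("wrist"); look(p,"wrist14")
X,uv=cloud(p); im=p["color"][uv[:,1],uv[:,0]].astype(int); blue=(im[:,2]>im[:,0]+40)
for z in (.08,.058):
    m=blue&(uv[:,0]<150)&(uv[:,1]>220)&(uv[:,1]<320)&(abs(X[:,2]-z)<.005); print(m.sum(),rect(X[m]))
```

```text
t 26.15 pos [0.5397 0.0506 0.244 ] rot [-90.     0.19  -5.38] F [-0.49  0.09 -0.  ] open 0.03 q [ -6.5  23.   93.1   0.   64.1 -91.1]
caddy rim 2551 ((533.7429809570312, -8.68341064453125), (254.27442932128906, 159.3293914794922), 84.6294937133789)
big 11912 lid [538.   46.1] [116. 150.] 83.94 cad [[-53.5  -1.2]] ztop 62.5 tilt deg [0.01 0.04]
big bar 876 [538.2  49.1] [15.5 59. ] 84.2 cad [[-56.6  -1.3]] z 83.7
packed 4867 lid [566.6 -69.2] [110.  75.] 83.67 cad [[58.6 38.1]] ztop 62.2 tilt deg [ 0.33 -0.16]
packed bar 666 [566.1 -68.6] [49.4 15.8] 84.9 cad [[58.1 37.5]] z 83.6
544 ((654.0965576171875, -260.2023620605469), (16.869834899902344, 50.88816833496094), 4.347057342529297)
3615 ((654.200439453125, -260.4767761230469), (75.40474700927734, 111.78703308105469), 3.6888267993927)
```

Packed dish unchanged. Go to the small dish.

Run:
```python
from fit import *
goto((.654,-.2597,.2,-86.1))
```

```text
to (0.654, -0.2597, 0.2, -86.1) row [14.3, 4.3, -29.82, 0.003, 1.409, -0.003] q6~-26 rows~9 radius 0.704
```

Call:
{"fn": "drive_tool", "kwargs": {"targets": [[[14.3,4.3,-29.8,0,1.409,0,0.5],[14.3,4.3,-29.8,0,1.409,0,0.5],[14.3,4.3,-29.8,0,1.409,0,0.5],[14.3,4.3,-29.8,0,1.409,0,0.5],[14.3,4.3,-29.8,0,1.409,0,0.5],[14.3,4.3,-29.8,0,1.409,0,0.5],[14.3,4.3,-29.8,0,1.409,0,0.5],[14.3,4.3,-29.8,0,1.409,0,0.5],[14.3,4.3,-29.8,0,1.409,0,0.5],[14.3,4.3,-29.8,0,1.409,0,0.5],[14.3,4.3,-29.8,0,1.409,0,0.5],[14.3,4.3,-29.8,0,1.409,0,0.5],[14.3,4.3,-29.8,0,1.409,0,0.5],[14.3,4.3,-29.8,0,1.409,0,0.5]]]}}

```text
clock: 27.65
tool_pos: [0.6553, -0.2594, 0.2022]
tool_rot: [-90.0, 0.0, -86.1]
wrist_force: [-1.3, 0.0, -0.6]
opening: 0.0431
```

Run:
```python
from fit import *
st(); p=arm.capture("wrist"); save(p,"wrist15")
X,uv=cloud(p); im=p["color"][uv[:,1],uv[:,0]].astype(int); blue=(im[:,2]>im[:,0]+40)
for z in (.08,.058):
    m=blue&(abs(X[:,0]-.654)<.06)&(abs(X[:,1]+.26)<.08)&(abs(X[:,2]-z)<.005); print(m.sum(),rect(X[m]))
goto((.654,-.2597,.061,-86.1))
```

```text
t 27.65 pos [ 0.6553 -0.2594  0.2022] rot [-9.002e+01  1.000e-02 -8.606e+01] F [-1.32  0.01 -0.65] open 0.0431 q [-30.7  38.2  71.   -0.   70.7 -34.6]
899 ((654.7289428710938, -259.37548828125), (15.168036460876465, 48.96756362915039), 3.4083168506622314)
6842 ((654.4258422851562, -260.3527526855469), (75.0413589477539, 109.44587707519531), 3.9126150608062744)
to (0.654, -0.2597, 0.061, -86.1) row [0.02, 14.14, -0.13, 0.0, 0.001, 0.0] q6~-26 rows~3 radius 0.704
```

View pics/wrist15.png

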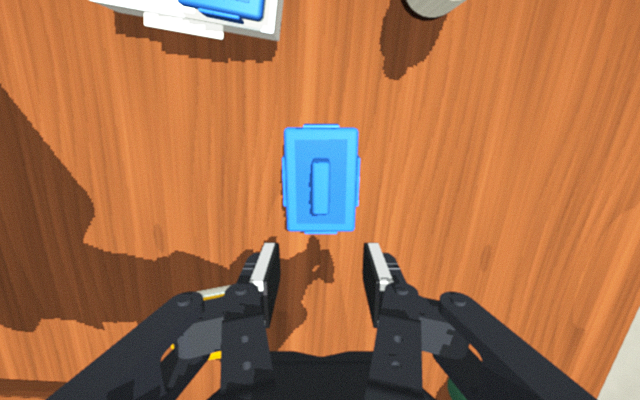

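Bar centred at (321,187). Descend and grip.

Call:
{"fn": "drive_tool", "kwargs": {"targets": [[[0,5.0,-0.05,0,0,0,0.5],[0,9.5,-0.05,0,0,0,0.5],[0,12.0,-0.05,0,0,0,0.5],[0,13.3,-0.05,0,0,0,0.5],[0,13.9,-0.05,0,0,0,0.5],[0,14.0,-0.05,0,0,0,0.5],[0,14.0,-0.05,0,0,0,0.5],[0,14.0,-0.05,0,0,0,0],[0,14.0,-0.05,0,0,0,0],[0,14.0,-0.05,0,0,0,0],[0,14.0,-0.05,0,0,0,0],[0,14.0,-0.05,0,0,0,0],[0,14.0,-0.05,0,0,0,0],[0,14.0,-0.05,0,0,0,0]]], "squeeze": 70}}

```text
clock: 29.1
tool_pos: [0.6553, -0.2601, 0.0642]
tool_rot: [-89.9, -0.1, -86.1]
wrist_force: [-2.3, -0.0, 5.5]
opening: 0.014
```

Call:
{"fn": "drive_tool", "kwargs": {"targets": [[[0,-0.5,0,0,0,0,0],[0,-2.0,0,0,0,0,0],[0,-5.0,0,0,0,0,0],[0,-9.0,0,0,0,0,0],[0,-12.5,0,0,0,0,0],[0,-13.5,0,0,0,0,0],[0,-13.5,0,0,0,0,0],[0,-13.5,0,0,0,0,0]]]}}

```text
clock: 29.9
tool_pos: [0.6535, -0.2588, 0.1956]
tool_rot: [-90.2, 0.1, -86.1]
wrist_force: [-0.7, -0.2, -4.1]
opening: 0.0145
```

Run:
```python
from cad import *
st(); p=arm.capture("wrist"); save(p,"wrist16")
X,uv=cloud(p); s=arm.observe(); R0=Rn.from_euler("xyz",s["tool_rot"],degrees=True)
T=R0.inv().apply(X-s["tool_pos"])*1000
m=(T[:,1]>-6)&(T[:,1]<12)&(T[:,0]<-20)&(abs(T[:,2])<60)&(T[:,0]>-90)
L=T[m]; print("lid top",np.median(L[:,1]),"x min",np.percentile(L[:,0],.5),"z",np.percentile(L[:,2],[.5,99.5]))
x,y=tow(57.5,-41.4); print(x,y); goto((x,y,.19,-95.5))
```

```text
t 29.9 pos [ 0.6535 -0.2588  0.1956] rot [-90.18   0.13 -86.11] F [-0.71 -0.16 -4.12] open 0.0145 q [-30.7  38.6  71.5   0.   70.1 -34.6]
lid top 5.078835600814753 x min -54.47911192176722 z [-34.97728172  34.9919607 ]
0.487619079946601 -0.060689398638483
to (np.float64(0.487619079946601), np.float64(-0.060689398638483), 0.19, -95.5) row [-20.87, 0.61, -15.17, 0.005, 0.164, -0.003] q6~-2 rows~5 radius 0.491
```

View pics/wrist16.png

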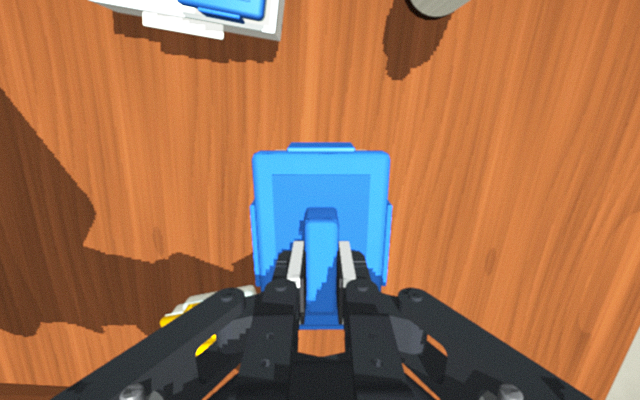

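Call:
{"fn": "drive_tool", "kwargs": {"targets": [[[-0.8,0,-0.6,0,0.006,0,0],[-2.6,0,-1.9,0,0.02,0,0],[-5.2,0,-3.8,0,0.04,0,0],[-8.0,0,-5.8,0,0.06,0,0],[-10.8,0,-7.8,0,0.085,0,0],[-13.5,0,-9.8,0,0.105,0,0],[-16.2,0,-11.8,0,0.127,0,0],[-18.7,0,-13.6,0,0.147,0,0],[-20.3,0,-14.8,0,0.16,0,0],[-20.9,0,-15.2,0,0.164,0,0],[-20.9,0,-15.2,0,0.164,0,0],[-20.9,0,-15.2,0,0.164,0,0],[-20.9,0,-15.2,0,0.164,0,0]]]}}

```text
clock: 31.25
tool_pos: [0.4902, -0.0625, 0.1975]
tool_rot: [-89.9, -0.0, -95.5]
wrist_force: [-0.2, 0.2, -4.5]
opening: 0.0144
```

Run:
```python
from look import *
p=arm.capture("wrist"); look(p,"wrist17"); st(); x,y=tow(57.5,-41.4); goto((x,y,.076,-95.5))
```

```text
caddy rim 4 ((542.8975219726562, 26.09661102294922), (172.24241638183594, 50.09361267089844), 13.78351879119873)
big 18435 lid [537.8  36.2] [ 97.1 149.4] 84.59 cad [[-43.6  -0.5]] ztop 62.6 tilt deg [0.03 0.57]
big bar 1786 [538.5  49.5] [16.3 59.9] 84.6 cad [[-57.  -1.]] z 83.8
packed 4932 lid [572.8 -68.1] [ 69.9 112.7] 3.19 cad [[56.9 44.1]] ztop 62.2 tilt deg [-0.59 -0.2 ]
packed bar 990 [566.9 -68.6] [50.  16.3] 83.7 cad [[58.  38.2]] z 83.7
t 31.35 pos [ 0.4898 -0.0623  0.1974] rot [-8.996e+01 -2.000e-02 -9.555e+01] F [-0.34  0.13 -3.87] open 0.0141 q [-20.2  23.  102.8  -0.   54.2 -14.7]
to (np.float64(0.487619079946601), np.float64(-0.060689398638483), 0.076, -95.5) row [-0.15, 12.14, -0.24, -0.001, -0.001, 0.0] q6~-2 rows~2 radius 0.491
```

View pics/wrist17.png

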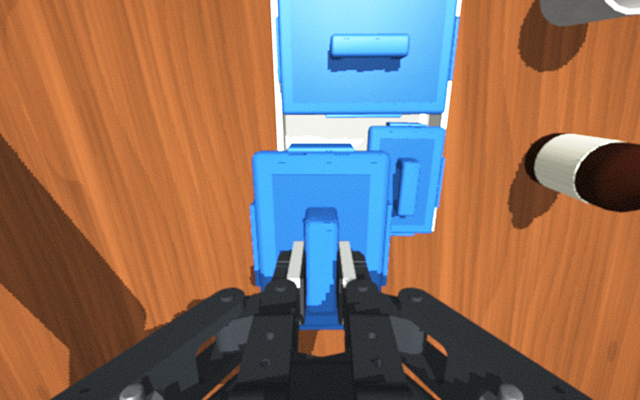

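Bars measured from this new angle agree: big (-57,-1), packed (58,38) in the caddy frame. Lower to just above the floor.

Call:
{"fn": "drive_tool", "kwargs": {"targets": [[[-0.15,2.0,-0.24,0,0,0,0],[-0.15,5.0,-0.24,0,0,0,0],[-0.15,7.5,-0.24,0,0,0,0],[-0.15,8.5,-0.24,0,0,0,0],[-0.15,9.0,-0.24,0,0,0,0],[-0.15,9.0,-0.24,0,0,0,0],[-0.15,9.0,-0.24,0,0,0,0],[-0.15,9.0,-0.24,0,0,0,0]]]}}

```text
clock: 32.15
tool_pos: [0.4876, -0.06, 0.1085]
tool_rot: [-89.9, -0.0, -95.5]
wrist_force: [-0.5, 0.1, -3.6]
opening: 0.0143
```

Run:
```python
from cad import *
p=arm.capture("wrist"); save(p,"wrist18"); st(); x,y=tow(57.5,-41.4); goto((x,y,.076,-95.5),(x,y,.067,-95.5))
X,uv=cloud(p); im=p["color"][uv[:,1],uv[:,0]].astype(int); blue=(im[:,2]>im[:,0]+40); c=tocad(X); z=X[:,2]*1000
m=blue&(abs(z-100)<9)&(c[:,1]<5)&(c[:,0]>-30); print("small lid",m.sum(),np.percentile(c[m],[1,99],0))
m=blue&(abs(z-60)<4)&(c[:,1]>-5)&(c[:,0]>0); print("packed lid",np.percentile(c[m],[1,99],0))
m=blue&(abs(z-60)<4)&(c[:,0]<10)&(c[:,1]<0);m2=m&(c[:,0]>-20); print("big lid",np.percentile(c[m],[1,99],0))
```

```text
t 32.2 pos [ 0.4875 -0.06    0.1085] rot [-8.987e+01 -3.000e-02 -9.549e+01] F [-0.61 -0.65 -4.41] open 0.0142 q [-20.1  31.5 107.5  -0.   40.9 -14.6]
to (np.float64(0.487619079946601), np.float64(-0.060689398638483), 0.076, -95.5) row [0.07, 3.25, 0.01, -0.002, 0.0, 0.001] q6~-2 rows~1 radius 0.491
to (np.float64(0.487619079946601), np.float64(-0.060689398638483), 0.067, -95.5) row [0.07, 4.15, 0.01, -0.002, 0.0, 0.001] q6~-2 rows~1 radius 0.491
small lid 14522 [[  2.17390371 -77.71438361]
 [108.52073049  -5.2885048 ]]
packed lid [[  4.30546329   4.57039136]
 [109.61304459  74.28053339]]
big lid [[-70.30446236 -74.11071444]
 [ -3.63537141  -0.93946589]]
```

View pics/wrist18.png

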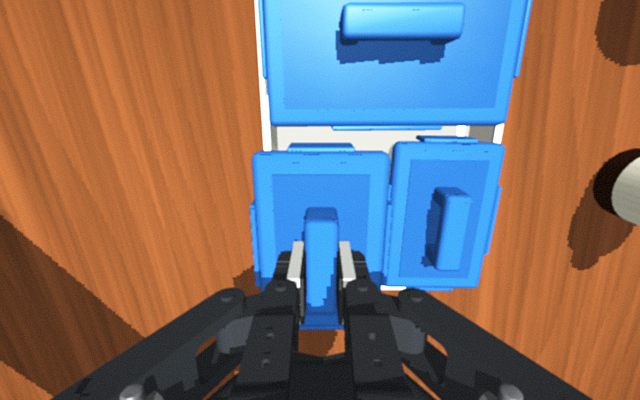

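Call:
{"fn": "drive_tool", "kwargs": {"targets": [[[0.07,1.0,-0.03,0,0,0,0],[0.07,2.0,-0.03,0,0,0,0],[0.07,2.8,-0.03,0,0,0,0],[0.07,3.2,-0.03,0,0,0,0],[0.07,3.3,-0.03,0,0,0,0],[0.07,3.3,-0.03,0,0,0,0]]]}}

```text
clock: 32.8
tool_pos: [0.4863, -0.0604, 0.0741]
tool_rot: [-90.0, 0.0, -95.5]
wrist_force: [0.8, -0.0, -3.1]
opening: 0.0145
```

Run:
```python
from cad import *
p=arm.capture("wrist"); save(p,"wrist19"); st()
```

```text
t 32.85 pos [ 0.4865 -0.0604  0.0744] rot [-90.    0.  -95.5] F [-0.07 -0.39 -3.92] open 0.0144 q [-20.2  35.2 108.7   0.   36.1 -14.7]
```

View pics/wrist19.png

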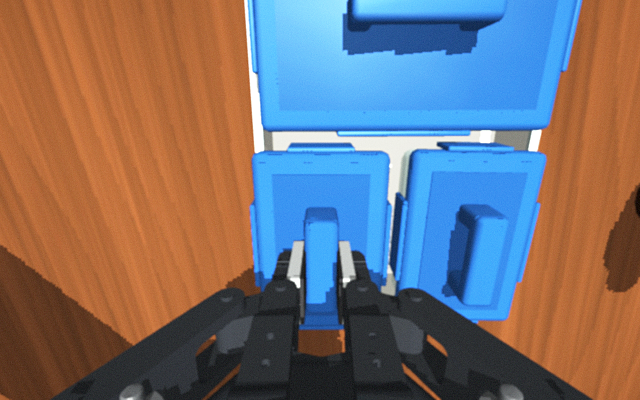

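No contact, and the gaps are visible all round. Last 6 mm, slowly.

Call:
{"fn": "drive_tool", "kwargs": {"targets": [[[0.0,0.15,0,0,0,0,0],[0.0,0.3,0,0,0,0,0],[0.0,0.45,0,0,0,0,0],[0.0,0.52,0,0,0,0,0],[0.0,0.58,0,0,0,0,0],[0.0,0.6,0,0,0,0,0],[0,0.6,0,0,0,0,0]]]}}

```text
clock: 33.55
tool_pos: [0.4864, -0.0604, 0.0685]
tool_rot: [-90.0, -0.0, -95.5]
wrist_force: [0.4, 0.2, -4.4]
opening: 0.0142
```

Call:
{"fn": "drive_tool", "kwargs": {"targets": [[[0.0,0.05,0,0,0,0,0],[0.0,0.1,0,0,0,0,0],[0.0,0.1,0,0,0,0,0],[0.0,0.1,0,0,0,0,0]]]}}

```text
clock: 33.95
tool_pos: [0.4862, -0.0603, 0.0682]
tool_rot: [-90.0, -0.0, -95.5]
wrist_force: [-3.3, 0.4, 6.1]
opening: 0.014
```

Contact (force went from -4 to +6 N). Release, retreat and inspect.

Call:
{"fn": "drive_tool", "kwargs": {"targets": [[[0,0,0,0,0,0,0.35],[0,0,0,0,0,0,0.35],[0,0,0,0,0,0,0.35],[0,0,0,0,0,0,0.35],[0,-1.5,0,0,0,0,0.35],[-1,-5.0,0,0,0,0,0.35],[-3,-10.0,0,0,0,0,0.35],[-6,-15.0,0,0,0,0,0.35],[-7,-18.0,0,0,0,0,0.35],[-7,-18.0,0,0,0,0,0.35],[-7,-18.0,0,0,0,0,0.35],[-7,-18.0,0,0,0,0,0.35]]]}}

```text
clock: 35.15
tool_pos: [0.492, 0.0092, 0.2463]
tool_rot: [-90.2, 0.0, -95.5]
wrist_force: [0.3, -0.2, 0.5]
opening: 0.0298
```

Run:
```python
from look import *
st(); p=arm.capture("wrist"); look(p,"wrist20"); p=arm.capture("side"); look(p,"side20");  p=arm.capture("scene"); save(p,"scene20",(200,120,460,300),3)
```

```text
t 35.15 pos [0.492  0.0092 0.2463] rot [-9.016e+01  1.000e-02 -9.551e+01] F [ 0.29 -0.21  0.46] open 0.0298 q [-12.   18.9  99.6  -0.   61.6  -6.4]
caddy rim 1822 ((533.9513549804688, -8.069122314453125), (253.6920623779297, 160.92002868652344), 84.67029571533203)
big 13293 lid [538.5  45.4] [115.8 149.1] 84.64 cad [[-52.9  -0.6]] ztop 62.5 tilt deg [-0.01  0.15]
big bar 971 [538.4  49.5] [15.8 59.5] 85.2 cad [[-57.   -1.1]] z 83.7
packed 3975 lid [566.7 -67.9] [109.3  75.3] 83.47 cad [[57.3 38. ]] ztop 62.2 tilt deg [-0.09 -0.28]
packed bar 600 [566.8 -67.6] [49.  16.2] 83.2 cad [[57. 38.]] z 83.5
small 4464 lid [485.9 -60.2] [110.7  74.8] 83.67 cad [[ 57.2 -43.2]] ztop 62.2 tilt deg [-0.   -0.15]
small bar 575 [485.7 -59.6] [49.3 14.6] 84.6 cad [[ 56.6 -43.4]] z 83.7
caddy rim 193 ((505.71466064453125, 75.68374633789062), (219.05294799804688, 112.0966567993164), 36.46870422363281)
big 972 lid [538.5  48.4] [121.4 149.8] 84.61 cad [[-55.9  -0.9]] ztop 62.2 tilt deg [0.13 0.02]
big bar 74 [539.  52.] [19.5 59.3] 85.2 cad [[-59.5  -0.8]] z 83.1
packed 335 lid [567.  -66.1] [107.4  74. ] 83.76 cad [[55.5 38.1]] ztop 62.0 tilt deg [ 0.65 -0.2 ]
packed bar 43 [567.1 -64.7] [50.8 14.6] 84.7 cad [[54.1 38.1]] z 84.2
small 345 lid [486.8 -55.6] [102.8  74.4] 85.03 cad [[ 52.5 -42.7]] ztop 61.9 tilt deg [ 0.   -0.43]
small bar 46 [486.1 -56.9] [48.2 15.1] 86.8 cad [[ 53.8 -43.2]] z 83.7
```

View pics/wrist20.png

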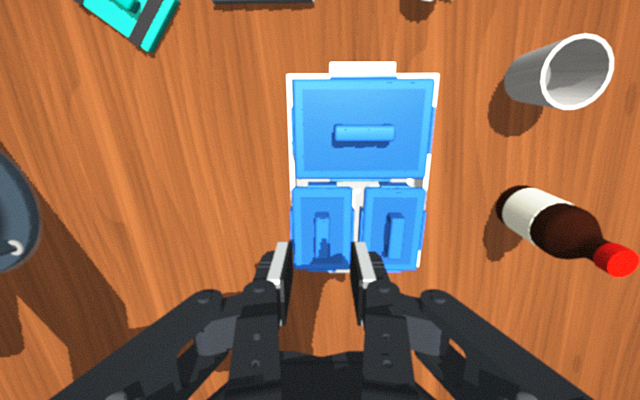

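View pics/scene20.png

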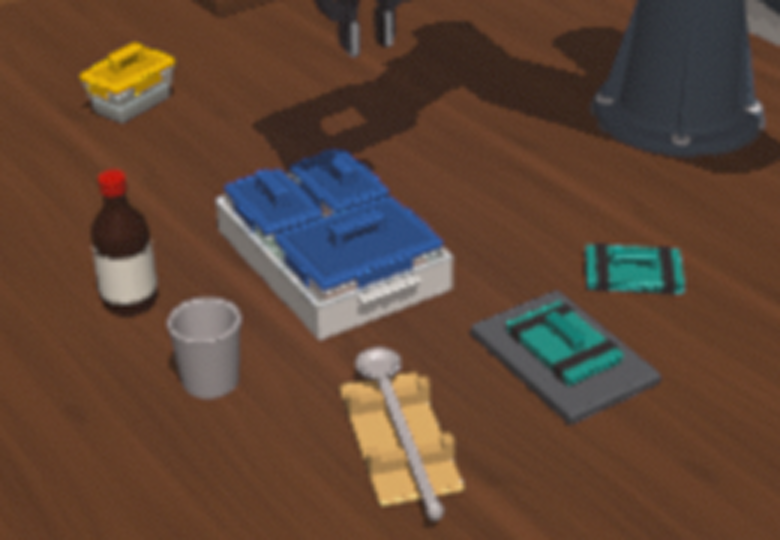

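View pics/side20.png

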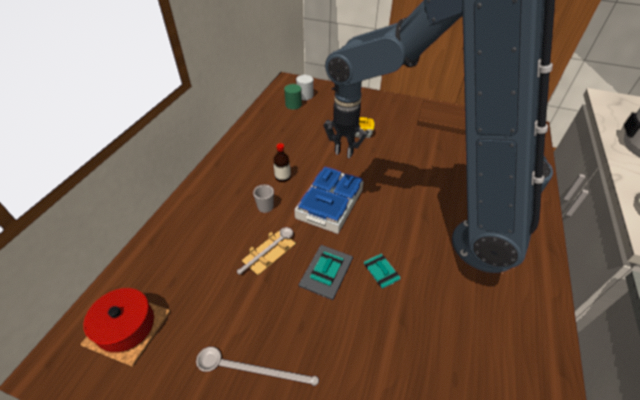

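All three lids read 62.2–62.5 mm (expected 62), with tilt under 0.3°. The spoon, lid stack and bystanders are in place and the gripper is clear. Handing in.

Run:
```python
from h import *
print(arm.job_done()); st()
```

```text
the job is handed in; nothing more can be done
None
the job is handed in; nothing more can be done
```

The job is done and handed in, in the order asked, at about 35 s of the 72 s allowed.

**What I did:** I laid the small steel spoon across both bars of the rest. I then lifted the caddy's lid stack, the one farthest right, onto the grey board. Last, I packed the big dish, then the small one, beside the dish already in the caddy.

**Last checks:**
- **Dishes:** all three lid tops read 62.2–62.5 mm (62 expected), tilted less than 0.3° in the wrist camera. I lowered both dishes until the floor pushed back before letting go.
- **Spoon:** measured just after placing, its top was 25 mm up. Its balance point was within about 1 mm of the rest's centre and its angle within 0.5°.
- **Lid stack:** measured just after placing, it lay flat and centred on the board, with its top at 28.5 mm.
- **Yellow dish, bottle and cup:** they look unmoved in the last pictures, but I did not measure them again.

**Disagreements:**
- The side camera puts the dishes 2–5 mm from where the wrist camera does.
- The side camera also showed 0.65° of tilt on the dish that was already in the caddy; I trusted the closer wrist view.
- The small dish sits about 2 mm nearer the wall than I aimed (y = -43 instead of -41.4), leaving about 1 mm. Its height and level show that it is not resting on the wall.

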